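# Feed hexagonal award blocks to the rotary pad printer

### The arm

A 7-joint arm with a two-finger parallel gripper is mounted at the origin on the work surface. World frame = base frame: x ahead of the robot, y to its left, z up, the work surface at z = 0. Lengths are in mm, angles in rad, forces in N, time in s.
With the tool pointing down it reaches from about 425 to 925 mm from the base axis. Payload 6.8 kg.
Tool frame: the origin (TCP) lies midway between the tips of the shut fingers; the grasp point (between the pads) lies 19 mm behind it; y points along the fingers, z is the direction in which the jaws open and shut, and the axes are right-handed (so a half turn about y gives the same grasp; the last joint's range is limited). The gripper opens to 85 mm and grips with 20 to 120 N. Pads are 22 mm wide; open, the fingers measure 114 mm over their backs; the gripper's body (76 mm by 85 mm) begins 54 mm behind the grasp point. The pads swing forward as they close: fully open they stand 13 mm farther back than shut.
Start: joints at [-1.438, 0.477, 0.022, 1.555, -0.011, 1.109, -0.083], TCP at [160.969, 655.543, 231.308] pointing down, gripper open.
Joint ranges: [-2.96, 2.96], [-0.34, 2.1], [-1.41, 1.46], [0.24, 2.44], [-1.37, 4.51], [0.17, 1.92], [-2.96, 2.96]. Speed limits (rad/s): [2.39, 2.39, 3.14, 3.14, 3.14, 3.14, 3.14].

### API

Orientations are given as a unit quaternion [x, y, z, w].
In Python, from bench import * gives the robot as it stands. The module is installed in compiled form; this text tells all that it offers.
- The arm moves only by the shell command python3 -m jog 'ROWS' [FORCE]. ROWS is JSON, a list of rows, each a list of 3 entries, a list of its own where there are three numbers: the turn, a rotation vector about the tool's x, y, z in rad, then the shift along the tool's x, y, z in cm, then the closure, from -1 (fully open) to 1 (shut), so that 0 is half open. In form: [[[ax, ay, az], [x, y, z], grip], ...]. A call has 1 to 20 rows; each row shifts and turns the pose as measured when the row begins, along the tool's axes as they then stand; what a row does not reach is not made up. A row lasts 1/12 s, in which the tool goes at most 41.7 mm and 7.16 degrees, less where a joint would pass 70% of its speed; a pose out of reach is approached as far as the arm can. A call is refused whole if a number of a shift passes 4.17 or a number of a turn 0.125, either way. A call with a gripper value outside its range is refused whole. The fingers move at their own pace and stop on an object; FORCE is the grip in N (left out, the last holds). Time passes only in rows, so rows that do not move let the fingers close. It gives the time, the measured TCP pose, the force and the opening at its end, in the units of the state.
- sense(): the state, without advancing time (a new reading comes with each control period).
- camera(name): name is "scene" or "side" or "wrist"; returns the picture (400x640x3 uint8, blue, green, red); there is no depth.
- camera_info(name): a dict with "fx", "fy", "cx", "cy" (pixels), "R" (3x3) and "t" (3): a world point X has camera coordinates R X + t; the wrist camera has in their place "T_tool_cam" (4x4, takes a point from camera to tool coordinates, whose origin is the TCP and whose axes are the tool frame's). Camera axes: x right, y down, z forward; pixel columns grow to the right and rows downward; lengths in mm; the calibration is good to about 2 mm. A picture is of the moment at which its call begins: read the wrist's pose just before it. camera_info takes no time and is no camera call.
- job_done(): hands the job in, once; it reports no verdict.
The state is a dict: "time_s": time; "q": joint angles; "joint_vel": joint speeds; "tau": joint torques, N m; "tool_pos": TCP position; "tcp_rot": TCP orientation; "ft_force": force on the tool from outside, world axes, zero at the start; "ft_torque": the same for the moment, N m; "grip_width": opening from 0.0 (shut) to 1.0 (fully open).
Only numpy, scipy, OpenCV 4.12 (cv2) and the standard library are available. Lean on these libraries where they do the work, as an engineer would, in place of code of your own. Each camera call takes 0.05 s, during which the arm holds its last target.

### The job

Take the freshly printed block out of the nest on the loading side of the pad printer and lay it in the blue drying tray, print up. Then feed every blank block on the bench: roll it over, face by face, until its white face is up, lay it in the empty nest at the loading side and, by a red knob, index the turntable to its next click, so that in the end all blanks lie white face up in nests past the loading side and an empty nest waits there. Never reach past the light curtain (the line between the two yellow posts), and leave the ink tin, mixing cup and tape roll where they stand.

Things in the scene. Friction and masses are not known exactly. Their poses are not given: they have to be found in the camera images.
- block_a: hexagonal brown hardwood award block, 48 mm across flats (faces 27.7 mm wide, 55 mm over corners), 64 mm long, 70 to 120 g. One long face is primed white, the opposite one is green felt, four are bare wood. Origin at its centre (24 mm above what a face rests on); own x along its length, own z out of the white face. End faces flat, 64 mm apart. Starts on the bench with the white face not up; may be absent (None)
- block_b: another blank like block_a, same size and axes; may be absent (None)
- block_c: another blank like block_a, same size and axes; may be absent (None)
- printed: the finished block, same size and axes as block_a, with a blue and red print on its white face; at the start it lies print up in the nest at the loading side, its length along the printer's x; always present
- tray: blue drying tray fixed on the bench, 130 x 150 mm outside (own x, y), 4 mm floor and 4 mm walls that stand only 10 mm above the bench; origin at the centre of its underside; a block lying in it has its centre 28 mm above the bench and should have it within 32 mm (own x) and 40 mm (own y) of the middle
- printer: blue-grey benchtop pad printer with a four-nest turntable, fixed; origin on the bench on the turntable's axis, z up. Its -y side is the loading side, +y the print side with the column; the printing pad hangs over the nest opposite the loading side, 175 mm above the bench. Base plate 400 mm wide (x), 20 mm high, from y = -125 to +435 mm
- loading (a point): centre of a block seated in the nest at the loading side: (0, -95, 94) mm in the printer's frame
- curtain (a point): middle of the light curtain, an upright plane across the printer at its y = -45 mm, between two yellow posts (120 mm high, at printer x = +-185 mm); axes as the printer's. The grasp point of the hand must stay on the -y (loading) side while between the posts and lower than 220 mm
- turntable (a joint): angle of the turntable, rad, 0 at the start, positive anticlockwise from above, turns on and on either way; disc 300 mm across, top 60 mm above the bench. A sprung roller clicks in at every quarter turn (multiples of 1.571): 4 to 10 N at a knob to leave a click; it draws the table in over about the last 0.06 rad, elsewhere light friction holds the table where it is left
- nest0 (a point): centre of a block seated in nest 0, 95 mm from the turntable's axis, 94 mm above the bench; turns with the table, axes as the table's. Block lies square to the line from the axis (along the table's x for nests 0 and 2, y for 1 and 3). Black cradle: floor 70 mm above the bench, two sloping walls 16 mm high, 40 mm long, end lips 4 mm high, 72 mm apart. Any face fits. At the loading side at joint 0
- nest1 (a point): the same for nest 1, 90 degrees anticlockwise from nest 0 on the turntable
- nest2 (a point): the same for nest 2, 180 degrees anticlockwise from nest 0 on the turntable
- nest3 (a point): the same for nest 3, 270 degrees anticlockwise from nest 0 on the turntable
- knob0 (a point): centre of red ball knob 0, 26 mm across, 105 mm above the bench on a 12 mm steel post on the turntable, 132 mm from the axis; moves with the turntable. Four such knobs stand midway between the nests; at a click two of them are on the loading side, at printer (+-93, -93) mm
- knob1 (a point): centre of red ball knob 1, 26 mm across, 105 mm above the bench on a 12 mm steel post on the turntable, 132 mm from the axis; moves with the turntable. Like knob 0
- knob2 (a point): centre of red ball knob 2, 26 mm across, 105 mm above the bench on a 12 mm steel post on the turntable, 132 mm from the axis; moves with the turntable. Like knob 0
- knob3 (a point): centre of red ball knob 3, 26 mm across, 105 mm above the bench on a 12 mm steel post on the turntable, 132 mm from the axis; moves with the turntable. Like knob 0
- ink_tin: bystander: ink tin, 72 mm across, 75 mm high; origin at the centre of its underside
- mixing_cup: bystander: clear mixing cup, 72 mm across, 85 mm high; origin at the centre of its underside
- tape_roll: bystander: yellow tape roll lying flat, 96 mm across, 25 mm high; origin at the centre of its underside
There are look-alikes about, which are no part of the job. What is shaped like the block_a but turquoise is not meant.

How it is judged (in metres and radians):
At the end, for the whole second after the job is handed in: All present blanks seated in nests (within 9 mm sideways, 4 mm in height), white face up within 7 degrees, past the loading side; turntable in a click (within 6 mm); printed block flat in the tray, print up within 7 degrees, centre within 32 x 40 mm of its middle; all at rest (((horizontal distance between block_a and nest0 below 0.009 m and z of block_a in the frame of nest0 between -0.004 and 0.004 m) or (horizontal distance between block_a and nest1 below 0.009 m and z of block_a in the frame of nest1 between -0.004 and 0.004 m) or (horizontal distance between block_a and nest2 below 0.009 m and z of block_a in the frame of nest2 between -0.004 and 0.004 m) or (horizontal distance between block_a and nest3 below 0.009 m and z of block_a in the frame of nest3 between -0.004 and 0.004 m)) and angle between each of block_a, block_b, block_c, printed's own z axis and vertical below 0.12 rad and y of each of block_a, block_b, block_c in the frame of printer above -0.05 m and linear speed of each of block_a, block_b, block_c, printed below 0.02 m/s and ((horizontal distance between block_b and nest0 below 0.009 m and z of block_b in the frame of nest0 between -0.004 and 0.004 m) or (horizontal distance between block_b and nest1 below 0.009 m and z of block_b in the frame of nest1 between -0.004 and 0.004 m) or (horizontal distance between block_b and nest2 below 0.009 m and z of block_b in the frame of nest2 between -0.004 and 0.004 m) or (horizontal distance between block_b and nest3 below 0.009 m and z of block_b in the frame of nest3 between -0.004 and 0.004 m)) and ((horizontal distance between block_c and nest0 below 0.009 m and z of block_c in the frame of nest0 between -0.004 and 0.004 m) or (horizontal distance between block_c and nest1 below 0.009 m and z of block_c in the frame of nest1 between -0.004 and 0.004 m) or (horizontal distance between block_c and nest2 below 0.009 m and z of block_c in the frame of nest2 between -0.004 and 0.004 m) or (horizontal distance between block_c and nest3 below 0.009 m and z of block_c in the frame of nest3 between -0.004 and 0.004 m)) and horizontal distance between any of nest0, nest1, nest2, nest3 and loading below 0.006 m and x of printed in the frame of tray between -0.032 and 0.032 m and y of printed in the frame of tray between -0.04 and 0.04 m and z of printed in the frame of tray below 0.033 m and velocity of joint turntable between -0.05 and 0.05 rad/s); the robot touches nothing.
It fails at once if the gripper reaches past the light curtain (y of the grasp point in the frame of curtain above 0.01 m and x of the grasp point in the frame of curtain between -0.2 and 0.2 m and height (world z) of the grasp point below 0.22 m).
It fails at once if the ink tin is disturbed (moved more than 30 mm) (distance of ink_tin from where it was at the start of the episode above 0.03 m).
It fails at once if the mixing cup is disturbed (moved more than 30 mm) (distance of mixing_cup from where it was at the start of the episode above 0.03 m).
It fails at once if the tape roll is disturbed (moved more than 30 mm) (distance of tape_roll from where it was at the start of the episode above 0.03 m).
Of block_a, block_b, block_c only 2 to 3 are there at a start; the rules pass over those that are not, and their reading is None.
At some moment in a run one of block_a, block_b, block_c may be knocked a few centimetres aside while the robot is not near it.
Once in a run the grip may slacken for a moment while it holds something.
It also fails if it takes over 210 s, if anything falls off the work surface, if the arm or the gripper's body presses on something with over 40 N, if the wrist force passes 120 N, or if a joint passes its speed limit or range.

## Working session

There is one attempt and no reset: what is moved stays moved. The work goes in short steps, Python scripts to look and compute and a shell command to move; the robot and the scene stay as the last step left them, time stands still between calls to the robot, and variables do not carry over. Pictures are saved under pics/ and viewed, and the job is handed in when it is done.

I'll start with the state and the camera views.

```bash
mkdir -p pics; python3 - <<'E'
from bench import *
import cv2, numpy as np
np.set_printoptions(precision=3,suppress=True)
s=sense()
for k,v in s.items(): print(k,np.round(v,3))
for n in ("scene","side","wrist"):
    cv2.imwrite(f"pics/{n}0.png",camera(n)); 
    for k,v in camera_info(n).items(): print(n,k,np.array(v).tolist() if np.ndim(v) else v)
E
```

```text
time_s 0.0
q [-1.438  0.478  0.022  1.556 -0.011  1.109 -0.083]
joint_vel [-0.001 -0.     0.001 -0.002  0.    -0.001  0.001]
tau [  0.    -59.646   1.608 -28.118   0.012   0.01   -0.   ]
tool_pos [160.818 654.97  230.328]
tcp_rot [ 0.703 -0.085  0.085 -0.701]
ft_force [-0.35  -0.128 -0.944]
ft_torque [-0.043 -0.053 -0.023]
grip_width 1.002
scene fx 410.2955232777541
scene fy 410.2955232777541
scene cx 316.37797653904556
scene cy 201.43235949748495
scene R [[0.3416944779481587, 0.9398006926247163, 0.004420620073958584], [0.7947822862837847, -0.2864517095730105, -0.535038816808855], [-0.5015635564405124, 0.186333239720675, -0.8448159104952638]]
scene t [-107.06108108662067, -449.5360715708424, 1417.9948914023823]
side fx 369.99488761389847
side fy 369.99488761389847
side cx 319.4879341109208
side cy 203.28315879912978
side R [[0.9718589384087912, -0.23525842441705666, -0.011986558127395195], [-0.1826117097666844, -0.7202768127062732, -0.6692191543386816], [0.14880580395611465, 0.6525755027722815, -0.7429684016770014]]
side t [-572.9203752643841, 77.91239493306382, 1173.147353138455]
wrist fx 354.8375583145939
wrist fy 354.8375583145939
wrist cx 322.94085081725405
wrist cy 199.48099435088088
wrist T_tool_cam [[-0.00030661952783173584, 0.9476664207116655, 0.3192620570002073, -83.24842863465568], [-0.0006792066231670105, -0.3192621957258841, 0.9476661801808953, -142.18959332521263], [0.9999997223313747, 7.37280530686362e-05, 0.0007415533332083361, -0.538623266158722], [0.0, 0.0, 0.0, 1.0]]
```

View pics/scene0.png

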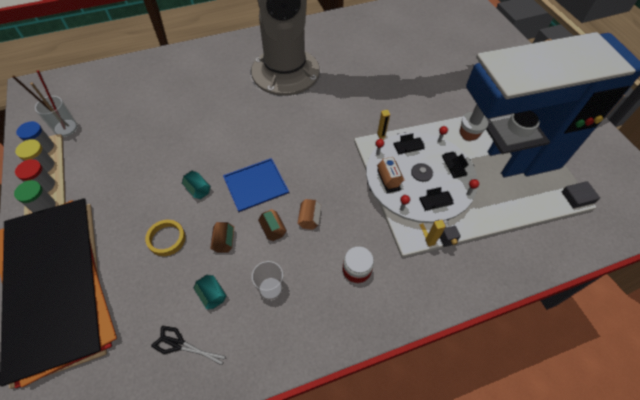

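View pics/side0.png

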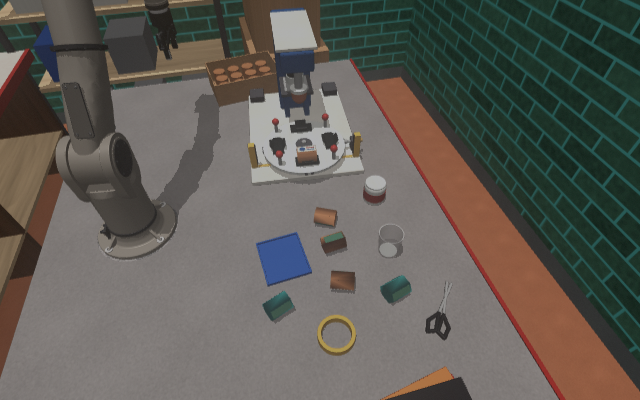

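View pics/wrist0.png

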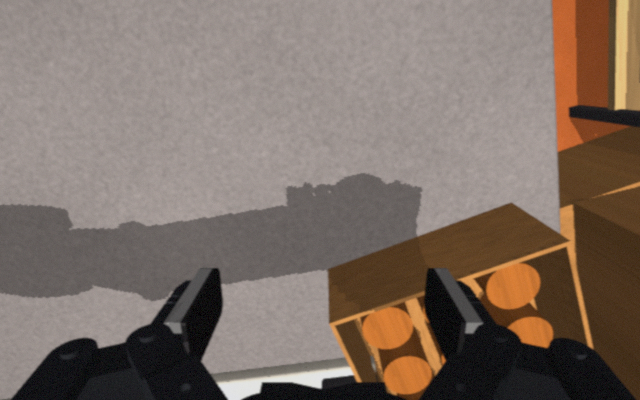

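Scene view: three brown blanks at (222,237), (272,223) and (309,213). The turquoise look-alikes are at (196,184) and (210,291). The tray is at (256,184), the printer disc at (422,172), and the printed block at (390,173). I'll enlarge these before measuring.

```bash
cat > h.py <<'E'
from bench import *
import cv2, numpy as np
from scipy.spatial.transform import Rotation as Ro
np.set_printoptions(precision=2,suppress=True,linewidth=150)
def cam(n,s=None):
    c=camera_info(n); K=np.array([[c["fx"],0,c["cx"]],[0,c["fy"],c["cy"]],[0,0,1]])
    if n=="wrist":
        s=s or sense(); T=np.eye(4);T[:3,:3]=Ro.from_quat(s["tcp_rot"]).as_matrix();T[:3,3]=s["tool_pos"]
        W=T@np.array(c["T_tool_cam"]); R=W[:3,:3].T; t=-R@W[:3,3]
    else: R=np.array(c["R"]);t=np.array(c["t"])
    return K,R,t
def onplane(n,px,z,s=None):
    K,R,t=cam(n,s); px=np.atleast_2d(np.array(px,float))
    d=np.linalg.solve(K,np.c_[px,np.ones(len(px))].T).T@R; o=-R.T@t
    return o+d*((z-o[2])/d[:,2])[:,None]
def proj(n,X,s=None):
    K,R,t=cam(n,s); p=(R@np.atleast_2d(X).T).T+t; p=p@K.T; return p[:,:2]/p[:,2:]
def tri(a,pa,b,pb):
    A=[]
    for n,p in((a,pa),(b,pb)):
        K,R,t=cam(n);P=K@np.c_[R,t]; A+= [p[0]*P[2]-P[0],p[1]*P[2]-P[1]]
    A=np.array(A); return np.linalg.lstsq(A[:,:3],-A[:,3],rcond=None)[0]
def crop(img,name,x0,y0,x1,y1,k):
    k=int(k); cv2.imwrite("pics/"+name,cv2.resize(img[y0:y1,x0:x1],None,fx=k,fy=k,interpolation=cv2.INTER_CUBIC))
def axes():
    s=sense();return Ro.from_quat(s["tcp_rot"]).as_matrix(),np.array(s["tool_pos"])
E
python3 - <<'E'
from h import *
a=cv2.imread("pics/scene0.png");b=cv2.imread("pics/side0.png")
crop(a,"s1.png",180,150,340,250,5); crop(b,"d1.png",260,195,420,305,5); crop(a,"s2.png",350,100,490,250,4); crop(b,"d2.png",240,80,380,190,5)
for n,im in(("scene",a),("side",b)):
    hsv=cv2.cvtColor(im,cv2.COLOR_BGR2HSV)
    for c,lo,hi in(("tray",(108,120,100),(122,255,255)),("red",(0,170,110),(6,255,255)),("yel",(20,140,120),(30,255,255))):
        m=cv2.inRange(hsv,lo,hi); N,l,st,ce=cv2.connectedComponentsWithStats(m)
        print(n,c,[(ce[i].round(1).tolist(),int(st[i,4])) for i in range(1,N) if st[i,4]>12])
E
```

```text
scene tray [([621.5, 49.8], 339), ([483.3, 71.5], 32), ([27.7, 129.3], 278), ([255.0, 184.0], 1970), ([389.9, 162.4], 17)]
scene red [([28.0, 4.1], 78), ([443.4, 129.0], 23), ([379.7, 141.9], 29), ([27.3, 168.4], 326), ([474.2, 182.5], 37), ([405.0, 198.5], 34), ([447.9, 331.1], 1826), ([107.0, 345.4], 15)]
scene yel [([384.9, 112.9], 32), ([27.7, 148.4], 300), ([163.9, 236.3], 303), ([439.1, 224.2], 62), ([423.9, 230.0], 31)]
side tray [([291.0, 9.0], 13), ([296.2, 52.3], 49), ([282.7, 258.2], 1877)]
side red [([464.6, 241.7], 19), ([520.5, 332.1], 598)]
side yel []
```

View pics/s1.png

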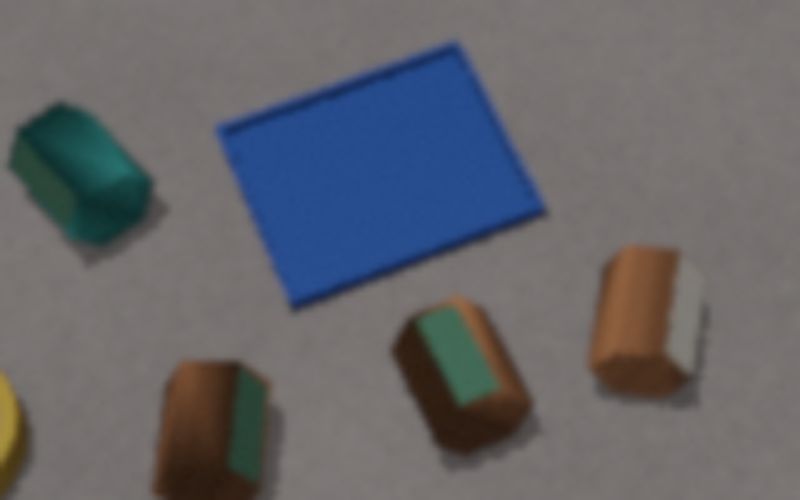

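View pics/d1.png

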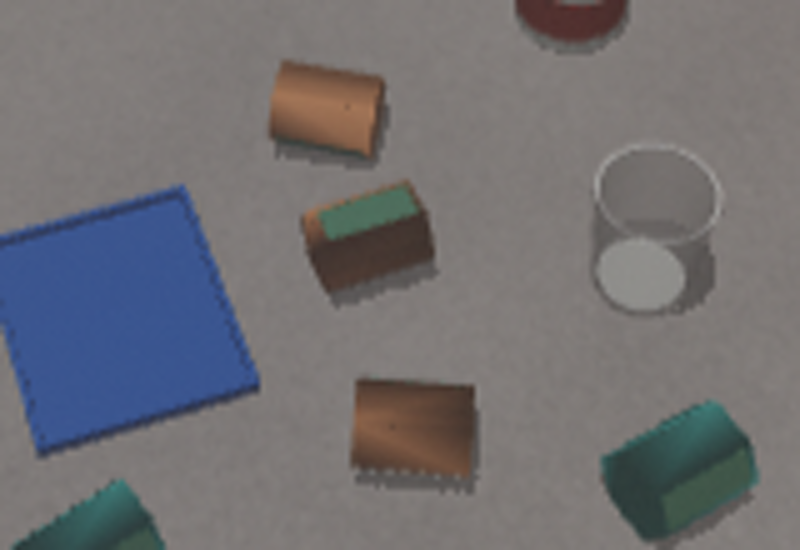

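View pics/s2.png

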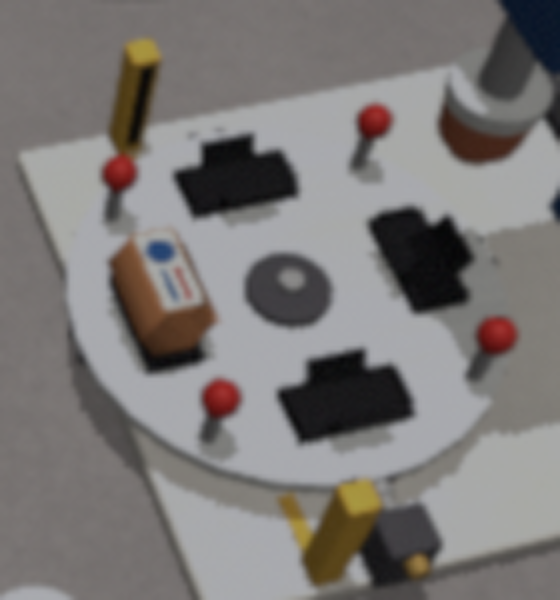

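View pics/d2.png

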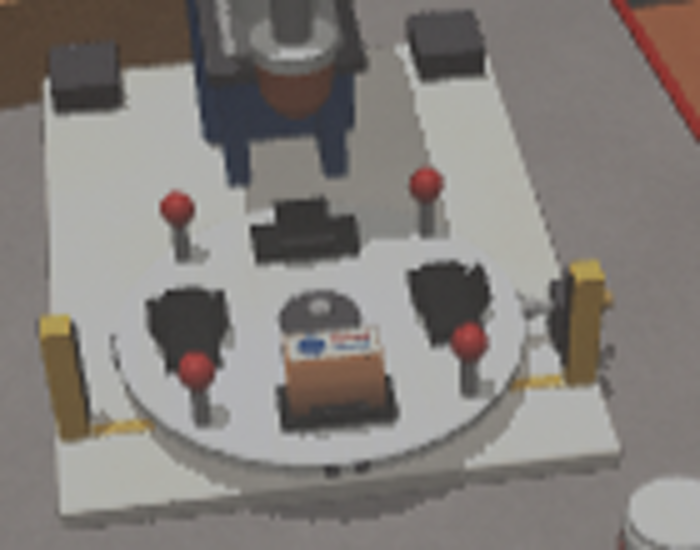

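Enlarged crops of the blanks:
- **Right block (309,213):** white shows on the upper-right face, so it needs one roll.
- **Middle block (272,223):** felt is up, so white is down and it needs three rolls.
- **Left block (222,237):** felt is on the upper-right face, so white is lower-left and it needs two rolls.

All three are brown, and the turquoise ones are not meant. Next I'll compute positions.

```bash
python3 - <<'E'
from h import *
a=cv2.imread("pics/scene0.png");b=cv2.imread("pics/side0.png")
hb=cv2.cvtColor(b,cv2.COLOR_BGR2HSV); m=cv2.inRange(hb,(0,120,90),(8,255,255))|cv2.inRange(hb,(174,120,90),(180,255,255)); m[:, :250]=0;m[:,380:]=0;m[:100]=0;m[170:]=0
N,l,st,ce=cv2.connectedComponentsWithStats(m); side=[ce[i] for i in range(1,N) if st[i,4]>8]; print("side knobs",np.array(side))
sc=[(443.4,129),(379.7,141.9),(474.2,182.5),(405,198.5)]
P=onplane("scene",sc,105); print(P)
Q=onplane("side",side,105); print("side",Q)
c=P.mean(0);print("centre",c,np.linalg.norm(P-c,axis=1))
for p in P:
    j=np.argmin(np.linalg.norm(Q-p,axis=1)); i=np.where((P==p).all(1))[0][0]; print("tri",tri("scene",sc[i],"side",side[j]))
# tray
for n,im,lo in(("scene",a,(108,120,100)),("side",b,(108,120,100))):
    h=cv2.cvtColor(im,cv2.COLOR_BGR2HSV); m=cv2.inRange(h,(105,120,60),(125,255,255)); N,l,st,ce=cv2.connectedComponentsWithStats(m)
    i=[i for i in range(1,N) if st[i,4]>1500][0]; cn=cv2.findContours((l==i).astype('u1'),0,1)[0][0]
    ap=cv2.approxPolyDP(cn,6,True)[:,0]; X=onplane(n,ap,10); print(n,"tray",ap.tolist(),X.tolist(),X.mean(0),np.linalg.norm(X-np.roll(X,1,0),axis=1))
# printed
for n,px in(("scene",(389.9,162.4)),):pass
# blocks brown masks
for n,im in(("scene",a),("side",b)):
    h=cv2.cvtColor(im,cv2.COLOR_BGR2HSV); m=cv2.inRange(h,(3,70,25),(18,255,255))|cv2.inRange(h,(65,50,40),(100,255,255)); m=cv2.morphologyEx(m,cv2.MORPH_CLOSE,np.ones((3,3)))
    N,l,st,ce=cv2.connectedComponentsWithStats(m)
    for i in range(1,N):
        if 200<st[i,4]<1500 and (180<ce[i][0]<410 and 140<ce[i][1]<310): print(n,ce[i],st[i],onplane(n,ce[i],24 if ce[i][1]>180 else 94))
E
```

```text
side knobs [[377.5  102.55]
 [324.59 115.77]
 [274.76 120.71]
 [333.41 147.07]
 [278.5  153.  ]]
[[494.62 308.71 105.  ]
 [477.34 122.6  105.  ]
 [681.14 292.31 105.  ]
 [665.   104.99 105.  ]]
side [[902.81 327.18 105.  ]
 [681.59 293.65 105.  ]
 [495.27 309.83 105.  ]
 [666.06 108.58 105.  ]
 [478.76 124.66 105.  ]]
centre [579.53 207.15 105.  ] [132.37 132.63 132.58 133.2 ]
tri [495.21 308.12 106.02]
tri [478.66 121.78 107.09]
tri [681.37 291.95 105.89]
tri [665.6  104.56 107.39]
scene tray [[271, 159], [224, 175], [238, 210], [287, 192]] [[359.27301646018236, -157.96246993359398, 9.999999999999886], [369.3982295768467, -300.32859729648953, 10.0], [496.35899844683024, -291.46306233408694, 10.0], [485.5770120367748, -149.38999735471768, 10.0]] [ 427.65 -224.79   10.  ] [126.59 142.73 127.27 142.48]
side tray [[296, 232], [256, 243], [267, 284], [311, 271]] [[479.7456473590254, -145.80383675590656, 10.0], [354.54496511013355, -157.30235647437132, 10.0], [366.9139433476556, -303.72182686784924, 10.0], [494.0310903210599, -292.7209246409029, 10.000000000000114]] [ 423.81 -224.89   10.  ] [147.61 125.73 146.94 127.59]
scene [388.37 176.99] [378 160  26  29 336] [[584.96  99.39  94.  ]]
scene [195.77 184.64] [182 171  28  28 517] [[ 386.11 -380.98   24.  ]]
scene [306.83 214.35] [298 199  20  31 449] [[ 580.03 -123.93   24.  ]]
scene [271.99 224.93] [259 209  27  32 549] [[ 579.45 -219.61   24.  ]]
scene [221.49 237.21] [211 222  23  31 571] [[ 570.09 -350.96   24.  ]]
scene [209.54 291.55] [194 275  32  35 726] [[ 701.87 -409.95   24.  ]]
side [324.96 215.92] [314 207  23  19 326] [[ 579.39 -116.28   24.  ]]
side [332.63 241.73] [321 231  25  22 361] [[ 576.97 -218.85   24.  ]]
side [342.11 280.06] [330 271  25  19 403] [[ 568.77 -349.79   24.  ]]
side [395.6  288.43] [380 275  32  27 544] [[ 700.92 -409.     24.  ]]
side [277.71 305.13] [263 291  31  29 518] [[ 385.66 -380.46   24.  ]]
```

```bash
python3 - <<'E'
from h import *
R,p=axes();print(R,p)
def d(n,a,b,z):
    X=onplane(n,[a,b],z);v=X[1]-X[0];return np.degrees(np.arctan2(v[1],v[0])),np.linalg.norm(v)
f=lambda x,y:(180+x/5,150+y/5); g=lambda x,y:(260+x/5,195+y/5)
print("R",d("scene",f(678,262),f(668,372),48),d("side",g(282,62),g(385,80),40))
print("M",d("scene",f(420,318),f(460,405),48),d("scene",f(457,308),f(498,388),48),d("side",g(318,212),g(408,182),48),d("side",g(328,240),g(418,212),48))
print("L",d("scene",f(240,368),f(230,470),48),d("side",g(357,380),g(475,388),40),d("side",g(355,465),g(470,475),24))
print(onplane("scene",[f(457,345)],48),onplane("side",[g(368,212)],48))
E
```

```text
[[ 0.97 -0.    0.24]
 [-0.24 -0.    0.97]
 [ 0.   -1.   -0.  ]] [160.87 655.12 230.58]
R (np.float64(-24.319997561482424), np.float64(66.1205013378159)) (np.float64(-27.26987380486272), np.float64(66.42840848810884))
M (np.float64(4.924521391516141), np.float64(55.8572872817629)) (np.float64(6.52979328438889), np.float64(52.48146304534832)) (np.float64(8.392510031955485), np.float64(57.55107287612168)) (np.float64(6.7764021465223685), np.float64(56.212973787529315))
L (np.float64(-18.287225476192074), np.float64(57.469462658356626)) (np.float64(-18.516282591764178), np.float64(64.43052481182681)) (np.float64(-19.5411101281398), np.float64(61.79305816711526))
[[ 575.84 -217.92   48.  ]] [[ 578.87 -221.34   48.  ]]
```

```bash
cat >> h.py <<'E'
PC=np.array([579.8,208.0,0]); PY=np.radians(-5.2); PR=Ro.from_euler('z',PY).as_matrix()
def Pw(x,y,z=0): return PC+PR@np.array([x,y,z])
def toP(X): return PR.T@(np.array(X)-PC)
def ori(psi,al):
    "jaw azimuth psi deg, tilt al deg about the jaw axis (tool z)"
    z=np.array([np.cos(np.radians(psi)),np.sin(np.radians(psi)),0]); y=np.array([0,0,-1.]); x=np.cross(y,z)
    return np.c_[x,y,z]@Ro.from_rotvec([0,0,np.radians(al)]).as_matrix()
def rows(Rt,pt,n=None,R0=None,p0=None,vmax=38.):
    if R0 is None: R0,p0=axes()
    rv=Ro.from_matrix(R0.T@Rt).as_rotvec(); D=np.linalg.norm(np.array(pt)-p0)
    n=n or max(1,int(np.ceil(max(np.abs(rv).max()/.118,D/vmax))))
    S=sum(R0@Ro.from_rotvec(rv*i/n).as_matrix() for i in range(n))
    d=np.linalg.solve(S,np.array(pt)-p0)
    print(f"n={n}  [[{','.join('%.3f'%v for v in rv/n)}],[{','.join('%.2f'%v for v in d/10)}]]  |d|={np.linalg.norm(d):.0f}")
    return Rt,np.array(pt,float)
def path(*wps,vmax=38.):
    R,p=axes()
    for (Rt,pt,*n) in wps: R,p=rows(Rt,pt,n[0] if n else None,R,p,vmax)
def st():
    s=sense();R,p=axes(); z=R[:,2]; psi=np.degrees(np.arctan2(z[1],z[0])); al=np.degrees(np.arctan2(R[2,0],-R[2,1]))
    print("t",round(s["time_s"],2),"tcp",p,"psi %.1f al %.1f zz %.3f"%(psi,al,z[2]),"F",np.array(s["ft_force"]),"w %.3f"%s["grip_width"],"q",np.array(s["q"]),"prn",toP(p+(-19)*R[:,1]))
E
python3 - <<'E'
from h import *
st(); print("load",Pw(0,-95,94))
print(np.round(ori(20,30),2)); R=ori(20,30); print(np.degrees(np.arctan2(R[2,0],-R[2,1])))
path((ori(50,0),(310,390,235)),(ori(10,0),(440,110,235)),(ori(-5.2,0),(571,113,200)))
E
```

```text
t 0.15 tcp [160.87 655.12 230.58] psi 76.2 al 0.0 zz -0.001 F [ 0.34 -0.04 -0.21] w 0.999 q [-1.44  0.48  0.02  1.56 -0.01  1.11 -0.08] prn [-457.73  407.33  249.58]
load [571.19 113.39  94.  ]
[[ 0.3  -0.17  0.94]
 [-0.81  0.47  0.34]
 [-0.5  -0.87  0.  ]]
-29.999999999999996
n=9  [[0.000,0.051,0.000],[2.79,-0.05,-1.97]]  |d|=34
n=9  [[0.000,0.078,0.000],[3.47,-0.00,-0.45]]  |d|=35
n=4  [[0.000,0.066,0.000],[0.17,0.88,3.28]]  |d|=34
```

```bash
sed -i 's/arctan2(R\[2,0\],-R\[2,1\])/arctan2(-R[2,0],-R[2,1])/' h.py
python3 -m jog '[[[0,0.05,0],[2.8,-0.1,-2.0],-1],[[0,0.05,0],[2.8,-0.1,-2.0],-1],[[0,0.05,0],[2.8,-0.1,-2.0],-1],[[0,0.05,0],[2.8,-0.1,-2.0],-1],[[0,0.05,0],[2.8,-0.1,-2.0],-1],[[0,0.05,0],[2.8,-0.1,-2.0],-1],[[0,0.05,0],[2.8,-0.1,-2.0],-1],[[0,0.05,0],[2.8,-0.1,-2.0],-1],[[0,0.05,0],[2.8,-0.1,-2.0],-1]]' 40
python3 - <<'E'
from h import *
st(); path((ori(10,0),(440,110,235)),(ori(-5.2,0),(571,113,200)))
E
```

```text
time_s: 0.9
tool_pos: [308.6, 381.3, 235.1]
tcp_rot: [0.666, -0.243, 0.24, -0.663]
ft_force: [0.3, -0.1, 0.1]
grip_width: 1.003
t 0.9 tcp [308.6  381.28 235.08] psi 50.0 al 0.2 zz -0.005 F [ 0.32 -0.07  0.05] w 1.003 q [-1.18  0.17  0.19  1.99 -0.04  0.99 -0.1 ] prn [-285.68  148.04  254.08]
n=8  [[0.001,0.087,-0.000],[3.82,-0.00,-0.45]]  |d|=38
n=4  [[0.000,0.066,0.000],[0.17,0.88,3.28]]  |d|=34
```

```bash

python3 -m jog '[[[0,0.087,0],[3.8,0,-0.45],-1],[[0,0.087,0],[3.8,0,-0.45],-1],[[0,0.087,0],[3.8,0,-0.45],-1],[[0,0.087,0],[3.8,0,-0.45],-1],[[0,0.087,0],[3.8,0,-0.45],-1],[[0,0.087,0],[3.8,0,-0.45],-1],[[0,0.087,0],[3.8,0,-0.45],-1],[[0,0.087,0],[3.8,0,-0.45],-1],[[0,0.066,0],[0.17,0.5,3.2],-1],[[0,0.066,0],[0.17,0.5,3.2],-1],[[0,0.066,0],[0.17,0.5,3.2],-1],[[0,0.066,0],[0.17,0.5,3.2],-1]]'
python3 - <<'E'
from h import *
st(); im=camera("wrist"); cv2.imwrite("pics/w1.png",im)
print(proj("wrist",[Pw(0,-95,118),Pw(93,-93,105),Pw(-93,-93,105),Pw(0,0,60)]))
E
```

```text
time_s: 1.9
tool_pos: [566.3, 82.7, 215.1]
tcp_rot: [-0.463, 0.537, -0.532, 0.462]
ft_force: [0.1, 0.3, 0.7]
grip_width: 0.999
t 1.9 tcp [566.33  82.73 215.12] psi -8.3 al 0.2 zz -0.007 F [0.1  0.25 0.72] w 0.999 q [-0.7   0.36  0.57  1.85 -0.24  1.   -0.17] prn [  -1.93 -126.05  234.12]
[[317.48 157.83]
 [448.55 143.77]
 [188.55 158.78]
 [310.73  17.52]]
```

View pics/w1.png

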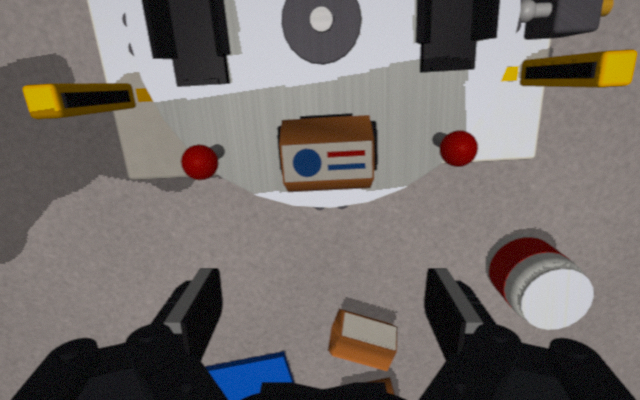

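```bash

python3 - <<'E'
from h import *
st(); im=camera("wrist"); cv2.imwrite("pics/w2.png",im); st()
h=cv2.cvtColor(im,cv2.COLOR_BGR2HSV)
m=cv2.inRange(h,(0,170,90),(6,255,255))|cv2.inRange(h,(176,170,90),(180,255,255)); N,l,S,ce=cv2.connectedComponentsWithStats(m)
for i in range(1,N):
    if S[i,4]>150: print(ce[i],S[i,4],onplane("wrist",ce[i],105))
print(proj("wrist",[Pw(0,-95,118),Pw(93,-93,105),Pw(-93,-93,105)]))
E
```

```text
t 1.95 tcp [571.55  81.36 213.94] psi -8.6 al 0.0 zz -0.003 F [7.4  0.47 1.51] w 0.999 q [-0.7   0.37  0.57  1.84 -0.24  1.   -0.17] prn [   3.32 -126.87  232.94]
t 2.0 tcp [568.61  81.53 214.05] psi -8.3 al -0.0 zz -0.005 F [ 0.49  0.26 -0.6 ] w 0.998 q [-0.7   0.37  0.57  1.85 -0.24  1.   -0.17] prn [   0.42 -126.96  233.05]
[452.9  145.79] 802 [[663.59 105.65 105.  ]]
[188.28 161.53] 825 [[474.46 121.55 105.  ]]
[[322.36 157.32]
 [453.41 143.91]
 [193.24 157.63]]
```

```bash

python3 - <<'E'
from h import *
st(); path((ori(-5,0),(570.5,113,150)),(ori(-5,0),(570.5,113,76)))
E
```

```text
t 2.0 tcp [568.61  81.53 214.05] psi -8.3 al -0.0 zz -0.005 F [ 0.49  0.26 -0.6 ] w 0.998 q [-0.7   0.37  0.57  1.85 -0.24  1.   -0.17] prn [   0.42 -126.96  233.05]
n=2  [[0.003,-0.029,0.000],[-1.57,3.20,-0.10]]  |d|=36
n=2  [[0.000,0.000,0.000],[-0.00,3.70,0.00]]  |d|=37
```

```bash

python3 -m jog '[[[0.002,-0.02,0],[-1.05,2.1,-0.1],-1],[[0.002,-0.02,0],[-1.05,2.1,-0.1],-1],[[0.002,-0.02,0],[-1.05,2.1,-0.1],-1],[[0,0,0],[0,1.5,0],-1],[[0,0,0],[0,0,0],-1]]'
python3 - <<'E'
from h import *
st(); path((ori(-5,0),(570.5,113,100)),(ori(-5,0),(570.5,113,76)))
E
```

```text
time_s: 2.42
tool_pos: [569.8, 113.0, 132.8]
tcp_rot: [0.479, -0.52, 0.521, -0.479]
ft_force: [0.6, -0.3, -0.6]
grip_width: 0.997
t 2.42 tcp [569.84 113.02 132.79] psi -4.8 al -0.1 zz 0.001 F [ 0.59 -0.27 -0.58] w 0.997 q [-0.69  0.48  0.5   1.9  -0.3   0.84 -0.11] prn [ -1.33 -95.46 151.79]
n=1  [[-0.001,0.004,0.002],[-0.01,3.28,0.06]]  |d|=33
n=1  [[0.000,0.000,0.000],[-0.00,2.40,0.00]]  |d|=24
```

```bash

python3 -m jog '[[[0,0,0],[0,2.0,0],-1],[[0,0,0],[0,2.0,0],-1],[[0,0,0],[0,1.6,0.05],-1],[[0,0,0],[0,0,0],-1],[[0,0,0],[0,0,0],1],[[0,0,0],[0,0,0],1],[[0,0,0],[0,0,0],1],[[0,0,0],[0,0,0],1],[[0,0,0],[0,0,0],1]]' 60
python3 - <<'E'
from h import *
st(); cv2.imwrite("pics/w3.png",camera("wrist"))
E
```

```text
time_s: 3.17
tool_pos: [572.0, 114.0, 82.9]
tcp_rot: [0.477, -0.519, 0.521, -0.481]
ft_force: [0.3, 0.3, -0.5]
grip_width: 0.737
t 3.17 tcp [571.96 114.    82.93] psi -4.7 al 0.1 zz 0.006 F [ 0.33  0.3  -0.48] w 0.737 q [-0.65  0.55  0.46  1.93 -0.35  0.74 -0.07] prn [  0.59 -94.38 101.93]
```

View pics/w3.png

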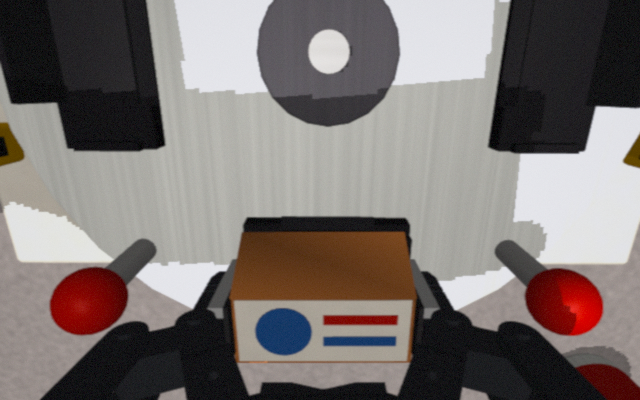

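The wrist view shows the printed block between the pads, print up at (322,330). The opening of 0.737 (about 63 mm) fits its 64 mm length. Next: lift and carry it to the tray.

```bash

python3 - <<'E'
from h import *
path((ori(-5,0),(571,112,165)),(ori(-10,0),(428,-223,110)),(ori(-10,0),(428,-223,19)))
E
python3 -m jog '[[[0,0,0],[0,-2.0,0],1],[[0,0,0],[0,-2.5,0],1],[[0,0,0],[0,-2.5,0],1],[[0,0,0],[0,-2.5,0],1]]'
python3 - <<'E'
from h import *
st();path((ori(-10,0),(428,-223,110)),(ori(-10,0),(428,-223,19)))
E
```

```text
n=3  [[-0.002,0.002,-0.001],[0.06,-2.73,-0.02]]  |d|=27
n=10  [[0.000,0.009,0.000],[3.50,0.55,-1.00]]  |d|=37
n=3  [[0.000,0.000,0.000],[-0.00,3.03,0.00]]  |d|=30
time_s: 3.55
tool_pos: [567.2, 113.0, 176.5]
tcp_rot: [-0.481, 0.52, -0.519, 0.478]
ft_force: [0.4, 0.1, -0.6]
grip_width: 0.743
t 3.55 tcp [567.19 113.02 176.45] psi -4.7 al -0.1 zz -0.004 F [ 0.41  0.09 -0.55] w 0.743 q [-0.72  0.42  0.53  1.87 -0.26  0.93 -0.14] prn [ -3.88 -95.69 195.45]
n=10  [[0.000,0.009,0.000],[3.51,0.67,-0.97]]  |d|=37
n=3  [[0.000,0.000,0.000],[-0.00,3.03,0.00]]  |d|=30
```

```bash

python3 -m jog '[[[0,0.009,0],[3.5,0.6,-0.97],1],[[0,0.009,0],[3.5,0.6,-0.97],1],[[0,0.009,0],[3.5,0.6,-0.97],1],[[0,0.009,0],[3.5,0.6,-0.97],1],[[0,0.009,0],[3.5,0.6,-0.97],1],[[0,0.009,0],[3.5,0.6,-0.97],1],[[0,0.009,0],[3.5,0.6,-0.97],1],[[0,0.009,0],[3.5,0.6,-0.97],1],[[0,0.009,0],[3.5,0.6,-0.97],1],[[0,0.009,0],[2.5,0.6,-0.7],1],[[0,0,0],[0,0,0],1]]'
python3 - <<'E'
from h import *
st();path((ori(-10,0),(428,-223,45)),(ori(-10,0),(428,-223,19)))
E
```

```text
time_s: 4.47
tool_pos: [436.5, -221.8, 122.4]
tcp_rot: [0.45, -0.537, 0.543, -0.463]
ft_force: [-0.6, -0.2, -1.8]
grip_width: 0.742
t 4.47 tcp [ 436.45 -221.75  122.42] psi -9.5 al 0.5 zz 0.019 F [-0.57 -0.18 -1.84] w 0.742 q [-0.15  0.36  0.6   2.13 -0.33  0.72  0.51] prn [-104.19 -441.11  141.41]
n=3  [[-0.006,0.003,-0.003],[0.10,2.58,-0.30]]  |d|=26
n=1  [[0.000,0.000,0.000],[-0.00,2.60,0.00]]  |d|=26
```

```bash

python3 -m jog '[[[-0.005,0,-0.003],[0.1,2.5,-0.1],1],[[-0.005,0,-0.003],[0.1,2.5,-0.1],1],[[-0.005,0,0],[0.1,2.5,-0.1],1],[[0,0,0],[0,1.5,0],1],[[0,0,0],[0,0,0],1]]'
python3 - <<'E'
from h import *
st();path((ori(-10,0),(430,-223,18)))
E
```

```text
time_s: 4.88
tool_pos: [436.0, -227.3, 31.9]
tcp_rot: [0.452, -0.539, 0.544, -0.458]
ft_force: [-0.7, 1.0, -0.7]
grip_width: 0.743
t 4.88 tcp [ 436.04 -227.31   31.88] psi -9.9 al 0.1 zz 0.011 F [-0.71  0.98 -0.75] w 0.743 q [-0.02  0.53  0.48  2.17 -0.48  0.54  0.64] prn [-103.93 -446.57   50.88]
n=1  [[-0.011,0.001,-0.002],[-0.32,1.38,-0.69]]  |d|=16
```

```bash

python3 -m jog '[[[-0.01,0,0],[-0.2,0.8,-0.4],1],[[0,0,0],[0,0.5,-0.2],1],[[0,0,0],[0,0,0],1],[[0,0,0],[0,0,0],1]]'
python3 - <<'E'
from h import *
st()
E
```

```text
time_s: 5.22
tool_pos: [431.6, -223.5, 19.6]
tcp_rot: [-0.454, 0.541, -0.541, 0.456]
ft_force: [0.0, 0.2, -1.6]
grip_width: 0.741
t 5.22 tcp [ 431.57 -223.5    19.57] psi -9.8 al 0.1 zz 0.002 F [ 0.04  0.17 -1.56] w 0.741 q [-0.02  0.55  0.46  2.18 -0.49  0.52  0.65] prn [-108.56 -443.2    38.57]
```

```bash

python3 -m jog '[[[0,0,0],[0,0.2,0],1],[[0,0,0],[0,0,0],1],[[0,0,0],[0,0,0],0.5],[[0,0,0],[0,0,0],0],[[0,0,0],[0,0,0],-0.5],[[0,0,0],[0,0,0],-1],[[0,0,0],[0,0,0],-1],[[0,0,0],[0,-1.5,0],-1],[[0,0,0],[0,-2.5,0],-1],[[0,0,0],[0,-3,0],-1],[[0,0,0],[0,-3,0],-1],[[0,0,0],[0,-3,0],-1]]'
python3 - <<'E'
from h import *
st(); im=camera("wrist"); cv2.imwrite("pics/w4.png",im); cv2.imwrite("pics/sc4.png",camera("scene"))
E
```

```text
time_s: 6.22
tool_pos: [428.5, -222.9, 149.4]
tcp_rot: [-0.456, 0.543, -0.539, 0.454]
ft_force: [0.6, -0.4, -0.3]
grip_width: 1.002
t 6.22 tcp [ 428.54 -222.88  149.41] psi -9.9 al 0.1 zz -0.006 F [ 0.62 -0.43 -0.31] w 1.002 q [-0.2   0.32  0.66  2.11 -0.27  0.8   0.46] prn [-111.48 -442.87  168.41]
```

View pics/w4.png

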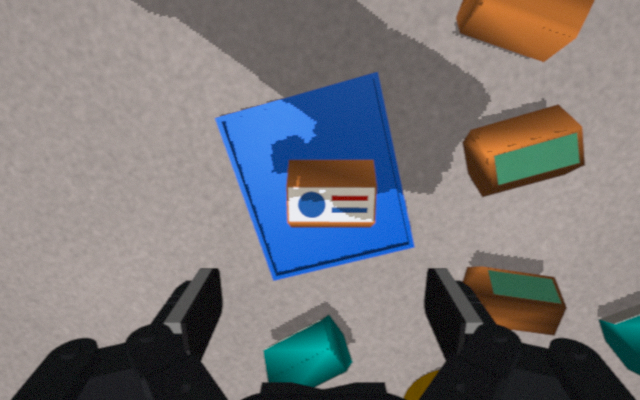

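View pics/sc4.png

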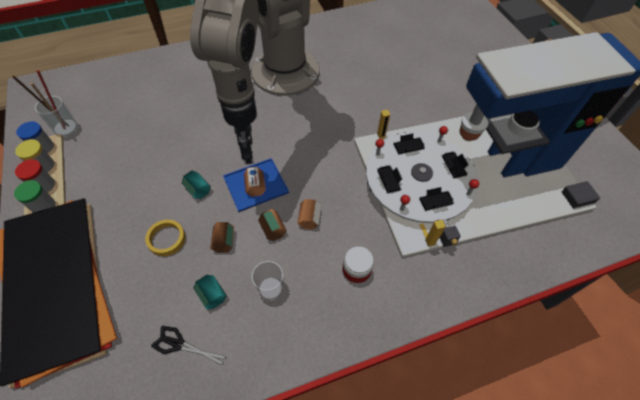

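The printed block lies print up in the tray: wrist (332,200), scene (254,178). The felt on the middle block (535,160) and left block (525,285) confirms their orientation. Now the right-hand blank: hover over it and measure it with the wrist camera.

```bash

python3 - <<'E'
from h import *
path((ori(-25,0),(579,-121,150)))
E
```

```text
n=5  [[-0.001,0.053,-0.001],[-2.80,0.06,2.27]]  |d|=36
```

```bash

python3 -m jog '[[[0,0.053,0],[-2.8,0,2.27],-1],[[0,0.053,0],[-2.8,0,2.27],-1],[[0,0.053,0],[-2.8,0,2.27],-1],[[0,0.053,0],[-2.8,0,2.27],-1],[[0,0.053,0],[-2.8,0,2.27],-1],[[0,0,0],[0,0,0],-1],[[0,0,0],[0,0,0],-1]]'
python3 - <<'E'
from h import *
st(); im=camera("wrist"); cv2.imwrite("pics/w5.png",im)
E
```

```text
time_s: 6.9
tool_pos: [584.5, -117.6, 153.0]
tcp_rot: [-0.371, 0.6, -0.6, 0.377]
ft_force: [-0.8, -0.9, 0.4]
grip_width: 0.999
t 6.9 tcp [ 584.47 -117.58  152.97] psi -26.1 al 0.4 zz 0.004 F [-0.8  -0.93  0.38] w 0.999 q [-0.39  0.5   0.66  1.86 -0.39  0.9  -0.  ] prn [  34.04 -323.92  171.97]
```

View pics/w5.png

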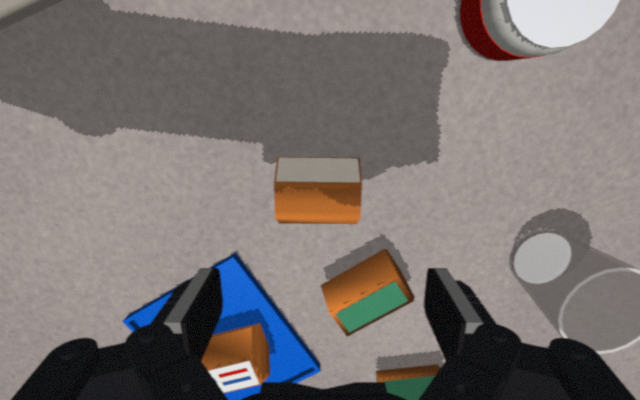

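R sits level at (318,190), white strip above and wood top face below, so its axis is near −26°. Computing centres from the top-face corners.

```bash
cat >> h.py <<'E'
def face(px,z=48,n="wrist",s=None):
    X=onplane(n,px,z,s); v=(X[1]-X[0]+X[3-0]-X[2]); 
    print("centre",X.mean(0),"ang %.1f"%np.degrees(np.arctan2(v[1],v[0])),"len",np.linalg.norm(X[1]-X[0]),np.linalg.norm(X[3]-X[2]),"wid",np.linalg.norm(X[2]-X[0]),np.linalg.norm(X[3]-X[1]))
E
python3 - <<'E'
from h import *
face([(276,183),(361,183),(274,222),(361,222)]); face([(336,311),(400,281),(349,333),(412,302)])
print(proj("wrist",[579,-121,24]))
E
```

```text
centre [ 579.59 -117.81   48.  ] ang -26.1 len 61.47878388373711 65.22155744115655 wid 30.39005090689992 30.329834695529374
centre [ 580.82 -218.27   48.  ] ang 3.7 len 57.66351095296209 58.693264838010094 wid 24.31425060582903 22.33838843843969
[[319.36 197.02]]
```

```bash

python3 - <<'E'
from h import *
R=ori(-26,-30); C=np.array([579.6,-118,24])
path((R,C-75*R[:,1]),(R,C+17*R[:,1]))
E
```

```text
n=5  [[-0.001,-0.000,-0.106],[-0.94,1.13,-0.08]]  |d|=15
n=3  [[0.000,0.000,0.000],[-0.00,3.07,0.00]]  |d|=31
```

```bash

python3 -m jog '[[[0,0,-0.106],[-0.94,1.13,-0.08],-1],[[0,0,-0.106],[-0.94,1.13,-0.08],-1],[[0,0,-0.106],[-0.94,1.13,-0.08],-1],[[0,0,-0.106],[-0.94,1.13,-0.08],-1],[[0,0,-0.106],[-0.94,1.13,-0.08],-1],[[0,0,0],[0,0,0],-1]]'
python3 - <<'E'
from h import *
st()
R=ori(-26,-30); C=np.array([579.6,-118,24])
path((R,C+17*R[:,1],5))
cv2.imwrite("pics/w6.png",camera("wrist"))
print(proj("wrist",C))
E
```

```text
time_s: 7.45
tool_pos: [592.9, -95.1, 87.5]
tcp_rot: [0.516, -0.479, 0.683, -0.195]
ft_force: [0.3, 1.8, -1.8]
grip_width: 1.0
t 7.45 tcp [592.88 -95.11  87.53] psi -26.9 al -31.2 zz 0.009 F [ 0.31  1.84 -1.85] w 1.000 q [-0.71  0.86  0.82  1.74 -0.13  1.02 -0.41] prn [  44.   -291.48  103.78]
n=5  [[0.000,-0.004,0.004],[-0.20,1.70,-0.04]]  |d|=17
[[319.37 195.23]]
```

View pics/w6.png

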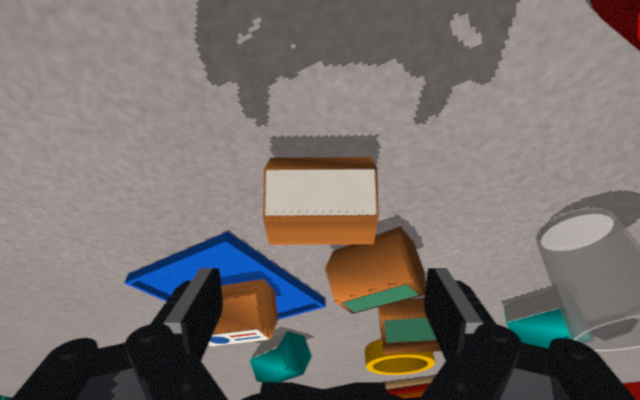

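```bash

python3 -m jog '[[[0,-0.004,0.004],[-0.2,1.8,-0.04],-1],[[0,-0.004,0.004],[-0.2,1.8,-0.04],-1],[[0,-0.004,0.004],[-0.2,1.8,-0.04],-1],[[0,0,0],[-0.1,1.7,0],-1],[[0,0,0],[0,1.5,0],-1],[[0,0,0],[0,0,0],-1]]'
python3 - <<'E'
from h import *
st()
R=ori(-26,-30); C=np.array([579.6,-118,24])
path((R,C+17*R[:,1]))
E
```

```text
time_s: 8.0
tool_pos: [571.4, -141.8, 16.4]
tcp_rot: [0.509, -0.486, 0.681, -0.203]
ft_force: [-0.6, 0.1, -0.5]
grip_width: 0.998
t 8.0 tcp [ 571.43 -141.85   16.41] psi -27.1 al -29.7 zz 0.010 F [-0.6   0.13 -0.5 ] w 0.998 q [-0.62  0.92  0.76  1.82 -0.17  0.84 -0.36] prn [  26.73 -340.38   32.92]
n=1  [[0.001,-0.022,-0.006],[-1.78,-0.20,-0.35]]  |d|=18
```

```bash

python3 -m jog '[[[0,-0.02,0],[-0.9,-0.1,-0.2],-1],[[0,0,0],[-0.8,0,-0.15],-1],[[0,0,0],[0,0,0],-1]]'
python3 - <<'E'
from h import *
st()
R=ori(-26,-30); C=np.array([579.6,-118,24])
path((R,C+17*R[:,1]))
cv2.imwrite("pics/w7.png",camera("wrist"))
E
```

```text
time_s: 8.25
tool_pos: [575.0, -129.0, 12.4]
tcp_rot: [0.512, -0.486, 0.677, -0.208]
ft_force: [0.5, 0.8, 0.1]
grip_width: 0.997
t 8.25 tcp [ 574.98 -128.98   12.39] psi -26.4 al -29.4 zz 0.002 F [0.5  0.8  0.09] w 0.997 q [-0.63  0.92  0.75  1.81 -0.17  0.84 -0.36] prn [  29.09 -327.32   28.95]
n=1  [[0.002,-0.008,-0.011],[-0.45,0.11,-0.07]]  |d|=5
```

View pics/w7.png

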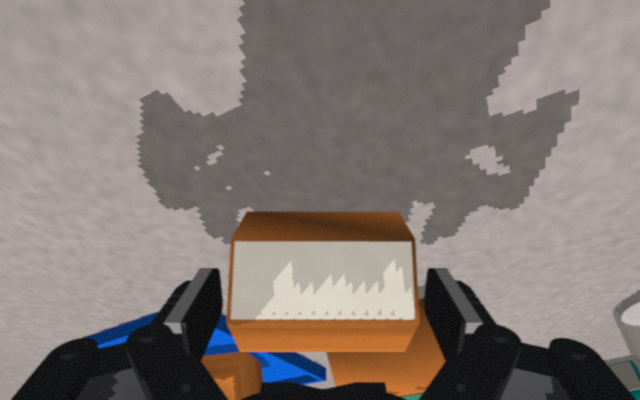

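The jaws straddle the blank, which is centred at (322,285). Closing.

```bash

python3 -m jog '[[[0,0,0],[-0.4,0.1,0],-1],[[0,0,0],[0,0,0],1],[[0,0,0],[0,0,0],1],[[0,0,0],[0,0,0],1],[[0,0,0],[0,0,0],1],[[0,0,0],[0,0,0],1]]' 60
python3 - <<'E'
from h import *
st()
R,p=axes();C=np.array([579.6,-118,24]);print("block in tool",R.T@(C-p))
E
```

```text
time_s: 8.8
tool_pos: [579.2, -124.6, 11.7]
tcp_rot: [0.512, -0.485, 0.677, -0.21]
ft_force: [0.5, 0.2, -0.1]
grip_width: 0.744
t 8.8 tcp [ 579.18 -124.64   11.68] psi -26.2 al -29.3 zz 0.006 F [ 0.46  0.21 -0.07] w 0.744 q [-0.63  0.92  0.75  1.8  -0.17  0.84 -0.37] prn [  32.77 -322.63   28.26]
block in tool [  0.67 -13.76  -2.48]
```

```bash

python3 - <<'E'
from h import *
R,p=axes(); b=np.array([0.7,-13.8,0]); Rt=ori(-5,30.7); C=np.array([570.8,113.5,94])
path((R,p+np.array([0,0,90])),(Rt,C+[0,0,75]-Rt@b,11),(Rt,C+[0,0,1]-Rt@b,5))
E
```

```text
n=3  [[0.000,0.000,0.000],[1.47,-2.62,0.02]]  |d|=30
n=11  [[-0.001,-0.035,0.094],[-2.21,-0.59,-0.75]]  |d|=24
n=5  [[0.000,0.000,0.000],[0.76,1.27,-0.00]]  |d|=15
```

```bash

python3 -m jog '[[[0,0,0],[0.7,-1.3,0],1],[[0,0,0],[1.47,-2.62,0],1],[[0,0,0],[1.47,-2.62,0],1],[[0,0,0],[1.47,-2.62,0],1],[[0,0,0],[0,0,0],1]]'
python3 - <<'E'
from h import *
st()
R,p=axes(); b=np.array([0.7,-13.8,0]); Rt=ori(-5,30.7); C=np.array([570.8,113.5,94])
path((Rt,C+[0,0,75]-Rt@b,11))
E
```

```text
time_s: 9.22
tool_pos: [576.5, -125.0, 121.7]
tcp_rot: [0.513, -0.486, 0.676, -0.208]
ft_force: [1.0, 0.1, -1.1]
grip_width: 0.739
t 9.22 tcp [ 576.46 -125.02  121.67] psi -26.3 al -29.5 zz 0.001 F [ 1.05  0.12 -1.09] w 0.739 q [-0.69  0.78  0.85  1.78 -0.1   1.01 -0.34] prn [  30.21 -323.22  138.21]
n=11  [[-0.000,-0.035,0.094],[-2.23,-0.40,-0.71]]  |d|=24
```

```bash

python3 -m jog '[[[0,-0.035,0.094],[-2.23,-0.4,-0.71],1],[[0,-0.035,0.094],[-2.23,-0.4,-0.71],1],[[0,-0.035,0.094],[-2.23,-0.4,-0.71],1],[[0,-0.035,0.094],[-2.23,-0.4,-0.71],1],[[0,-0.035,0.094],[-2.23,-0.4,-0.71],1],[[0,-0.035,0.094],[-2.23,-0.4,-0.71],1],[[0,-0.035,0.094],[-2.23,-0.4,-0.71],1],[[0,-0.035,0.094],[-2.23,-0.4,-0.71],1],[[0,-0.035,0.094],[-2.23,-0.4,-0.71],1],[[0,-0.035,0.094],[-2.23,-0.4,-0.71],1],[[0,0,0],[0,0,0],1]]'
python3 - <<'E'
from h import *
st()
R,p=axes(); b=np.array([0.7,-13.8,0]); Rt=ori(-5,30.7); C=np.array([570.8,113.5,94])
path((Rt,C+[0,0,60]-Rt@b))
cv2.imwrite("pics/w8.png",camera("wrist"))
E
```

```text
time_s: 10.13
tool_pos: [574.0, 107.2, 158.5]
tcp_rot: [-0.334, 0.62, -0.402, 0.585]
ft_force: [0.0, -0.3, -1.5]
grip_width: 0.738
t 10.13 tcp [574.   107.16 158.45] psi -6.2 al 27.2 zz 0.007 F [ 0.01 -0.3  -1.55] w 0.738 q [-0.25  0.43  0.27  1.95 -0.79  0.88  0.43] prn [   3.09 -109.63  175.35]
n=1  [[-0.016,-0.015,0.061],[-0.48,2.04,-0.41]]  |d|=21
```

View pics/w8.png

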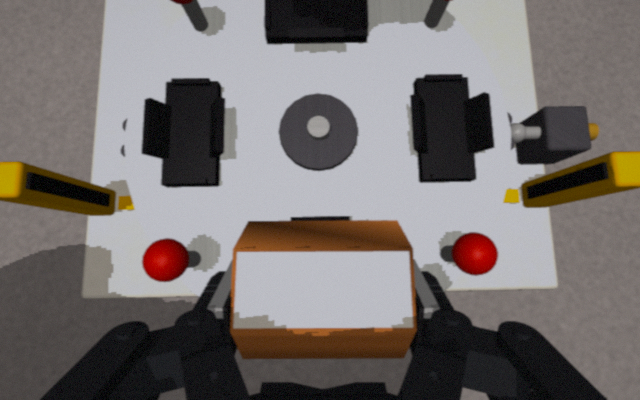

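White is now facing up and to the camera at (323,290). The empty nest is hidden behind the block, and the knobs are at (165,260) and (474,253). I'll verify the nest position from those knobs.

```bash

python3 - <<'E'
from h import *
st()
X=onplane("wrist",[(165,260),(474,253)],105);print(X,X.mean(0),np.degrees(np.arctan2(*(X[1]-X[0])[[1,0]])),np.linalg.norm(X[1]-X[0]))
print(onplane("wrist",[(318,131)],62), Pw(0,-93.3))
b=np.array([0.7,-13.8,0]); Rt=ori(-5,30.7); C=np.array([570.8,113.5,94])
path((Rt,C+[0,0,45]-Rt@b))
E
```

```text
t 10.18 tcp [574.51 105.92 157.73] psi -6.3 al 26.9 zz 0.006 F [ 0.32 -0.65 -1.2 ] w 0.740 q [-0.25  0.43  0.27  1.95 -0.78  0.88  0.43] prn [   3.7  -110.74  174.67]
[[479.87 119.65 105.  ]
 [665.37 103.34 105.  ]] [572.62 111.49 105.  ] -5.0252746439510085 186.21025675267398
[[581.12 204.88  62.  ]] [571.34 115.08   0.  ]
n=1  [[-0.017,-0.017,0.066],[0.05,3.36,-0.49]]  |d|=34
```

```bash

python3 -m jog '[[[-0.008,-0.008,0.033],[0,1.6,-0.25],1],[[-0.008,-0.008,0.033],[0,1.6,-0.25],1],[[0,0,0],[0,0,0],1]]'
python3 - <<'E'
from h import *
st()
b=np.array([0.7,-13.8,0]); Rt=ori(-5,30.7); C=np.array([571.5,112.8,94])
path((Rt,C+[0,0,20]-Rt@b),(Rt,C+[0,0,1]-Rt@b))
E
```

```text
time_s: 10.43
tool_pos: [572.6, 118.3, 129.0]
tcp_rot: [-0.324, 0.628, -0.38, 0.597]
ft_force: [-0.7, -0.3, -2.0]
grip_width: 0.741
t 10.43 tcp [572.59 118.29 128.97] psi -5.2 al 30.3 zz 0.002 F [-0.69 -0.34 -1.99] w 0.741 q [-0.2   0.48  0.22  1.97 -0.88  0.86  0.55] prn [  0.92 -99.56 145.38]
n=1  [[-0.003,-0.002,0.008],[1.15,2.39,-0.07]]  |d|=27
n=1  [[0.000,0.000,0.000],[0.97,1.63,0.00]]  |d|=19
```

```bash

python3 -m jog '[[[0,0,0.008],[0.6,1.2,0],1],[[0,0,0],[0.6,1.2,0],1],[[0,0,0],[0,0,0],1]]'
python3 - <<'E'
from h import *
st()
b=np.array([0.7,-13.8,0]); Rt=ori(-5,30.7); C=np.array([571.5,112.8,94])
path((Rt,C+[0,0,1]-Rt@b,2))
E
```

```text
time_s: 10.68
tool_pos: [573.7, 117.8, 100.3]
tcp_rot: [-0.324, 0.628, -0.381, 0.596]
ft_force: [0.1, 0.1, -1.7]
grip_width: 0.743
t 10.68 tcp [573.73 117.8  100.32] psi -5.3 al 30.1 zz 0.000 F [ 0.06  0.1  -1.72] w 0.743 q [-0.19  0.53  0.2   1.98 -0.92  0.83  0.6 ] prn [  2.11 -99.92 116.75]
n=2  [[-0.001,-0.002,0.005],[0.32,0.79,-0.09]]  |d|=9
```

```bash

python3 -m jog '[[[0,0,0.005],[0.32,0.8,-0.09],1],[[0,0,0.005],[0.32,0.6,-0.09],1],[[0,0,0],[0,0,0],1]]'
python3 - <<'E'
from h import *
st()
b=np.array([0.7,-13.8,0]); Rt=ori(-5,30.7); C=np.array([571.5,112.8,94])
path((Rt,C+[0,0,1]-Rt@b,2))
E
```

```text
time_s: 10.93
tool_pos: [572.7, 119.4, 84.0]
tcp_rot: [-0.322, 0.629, -0.379, 0.597]
ft_force: [0.1, -0.1, -1.5]
grip_width: 0.741
t 10.93 tcp [572.71 119.37  84.03] psi -5.3 al 30.5 zz 0.000 F [ 0.15 -0.07 -1.53] w 0.741 q [-0.17  0.55  0.18  1.99 -0.95  0.8   0.64] prn [  0.95 -98.56 100.4 ]
n=2  [[-0.001,-0.002,0.001],[-0.03,0.05,-0.03]]  |d|=1
```

```bash

python3 -m jog '[[[0,0,0],[0.05,0.12,0],1],[[0,0,0],[0,0,0],0.4],[[0,0,0],[0,0,0],0],[[0,0,0],[0,0,0],-0.5],[[0,0,0],[0,0,0],-1],[[0,0,0],[0,0,0],-1],[[0,0,0],[0,-1.5,0],-1],[[0,0,0],[0,-2.5,0],-1],[[0,0,0],[0,-2.5,0],-1],[[0,0,0],[0,-2,0],-1],[[0,0,0],[0,0,0],-1]]'
python3 - <<'E'
from h import *
st()
cv2.imwrite("pics/w9.png",camera("wrist"))
E
```

```text
time_s: 11.85
tool_pos: [569.1, 73.2, 163.7]
tcp_rot: [-0.322, 0.629, -0.379, 0.598]
ft_force: [1.8, -0.6, 0.0]
grip_width: 0.998
t 11.85 tcp [569.09  73.19 163.69] psi -5.3 al 30.5 zz 0.002 F [ 1.76 -0.64  0.05] w 0.998 q [-0.15  0.44  0.26  1.95 -0.82  0.96  0.55] prn [   1.51 -144.88  180.05]
```

View pics/w9.png

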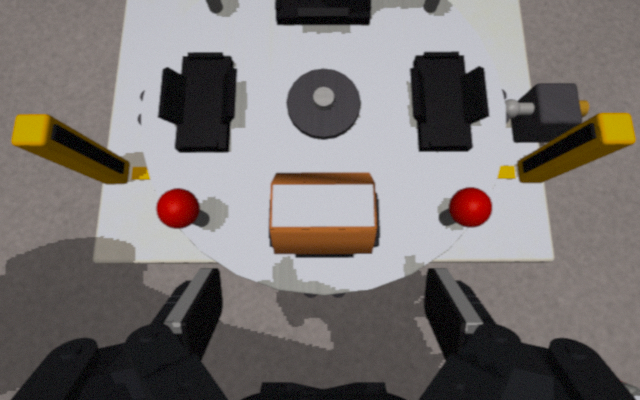

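The blank sits in the nest, white up (323,205). Next I index by the left knob at (177,208), gripping it with the jaws tangential and dragging it anticlockwise along the loading-side arc.

```bash

python3 - <<'E'
from h import *
st()
X=onplane("wrist",[(177.5,208),(470,207)],105);print(X,X.mean(0),np.linalg.norm(X[1]-X[0]))
print(onplane("wrist",[(323,97)],62))
K=np.array([479,121.5,0])
path((ori(-50,0),K+[0,0,160]),(ori(-50,0),K+[0,0,84]))
E
```

```text
t 11.9 tcp [568.63  74.23 162.51] psi -5.2 al 30.5 zz 0.001 F [ 0.38 -0.03  0.91] w 1.002 q [-0.15  0.44  0.26  1.95 -0.82  0.96  0.55] prn [   0.98 -143.89  178.87]
[[479.16 121.88 105.  ]
 [664.25 105.68 105.  ]] [571.7  113.78 105.  ] 185.80117145999372
[[580.27 212.87  62.  ]]
n=7  [[0.030,0.109,-0.072],[-0.06,0.11,-1.48]]  |d|=15
n=2  [[0.000,0.000,0.000],[-0.00,3.80,-0.00]]  |d|=38
```

```bash

python3 -m jog '[[[0.03,0.109,-0.072],[-0.06,0.11,-1.48],0],[[0.03,0.109,-0.072],[-0.06,0.11,-1.48],0],[[0.03,0.109,-0.072],[-0.06,0.11,-1.48],0],[[0.03,0.109,-0.072],[-0.06,0.11,-1.48],0],[[0.03,0.109,-0.072],[-0.06,0.11,-1.48],0],[[0.03,0.109,-0.072],[-0.06,0.11,-1.48],0],[[0.03,0.109,-0.072],[-0.06,0.11,-1.48],0],[[0,0,0],[0,0,0],0],[[0,0,0],[0,0,0],0]]' 40
python3 - <<'E'
from h import *
st()
K=np.array([479,121.5,0])
path((ori(-50,0),K+[0,0,130]),(ori(-50,0),K+[0,0,84]))
E
```

```text
time_s: 12.65
tool_pos: [482.3, 112.0, 158.0]
tcp_rot: [-0.264, 0.67, -0.617, 0.317]
ft_force: [1.3, -0.9, 0.4]
grip_width: 0.502
t 12.65 tcp [482.33 112.01 157.97] psi -41.3 al 5.8 zz -0.038 F [ 1.27 -0.9   0.38] w 0.502 q [-0.76  0.27  0.55  2.12 -0.34  0.75 -0.71] prn [ -88.91 -106.39  176.86]
n=2  [[0.023,0.075,-0.049],[-0.12,1.42,-0.41]]  |d|=15
n=2  [[0.000,0.000,0.000],[-0.00,2.30,-0.00]]  |d|=23
```

```bash

python3 -m jog '[[[0.023,0.075,-0.05],[-0.2,0.3,-0.45],0],[[0.023,0.075,-0.05],[-0.2,0.3,-0.45],0],[[0,0,0],[0,0,0],0]]'
python3 - <<'E'
from h import *
st()
K=np.array([479,121.5,0])
path((ori(-50,0),K+[0,0,130]),(ori(-50,0),K+[0,0,84]))
E
```

```text
time_s: 12.9
tool_pos: [478.5, 119.6, 152.0]
tcp_rot: [0.243, -0.664, 0.665, -0.24]
ft_force: [0.7, 0.3, -0.5]
grip_width: 0.501
t 12.9 tcp [478.54 119.59 151.97] psi -50.1 al -0.2 zz -0.000 F [ 0.74  0.28 -0.46] w 0.501 q [-0.88  0.32  0.61  2.09 -0.25  0.81 -0.99] prn [-92.77 -97.18 170.97]
n=1  [[0.000,-0.001,0.004],[-0.17,2.20,-0.12]]  |d|=22
n=2  [[0.000,0.000,0.000],[-0.00,2.30,-0.00]]  |d|=23
```

```bash

python3 -m jog '[[[0,0,0],[-0.17,1.8,-0.12],0],[[0,0,0],[0,2.0,0],0],[[0,0,0],[0,2.0,0],0],[[0,0,0],[0,0.6,0],0],[[0,0,0],[0,0,0],0]]'
python3 - <<'E'
from h import *
st()
cv2.imwrite("pics/w10.png",camera("wrist"))
E
```

```text
time_s: 13.32
tool_pos: [481.8, 116.7, 86.0]
tcp_rot: [-0.245, 0.665, -0.661, 0.247]
ft_force: [-0.1, -0.4, -0.1]
grip_width: 0.499
t 13.32 tcp [481.84 116.72  85.98] psi -49.3 al 0.3 zz -0.004 F [-0.1  -0.36 -0.06] w 0.499 q [-0.79  0.43  0.53  2.13 -0.36  0.66 -0.87] prn [-89.3  -99.9  104.98]
```

View pics/w10.png

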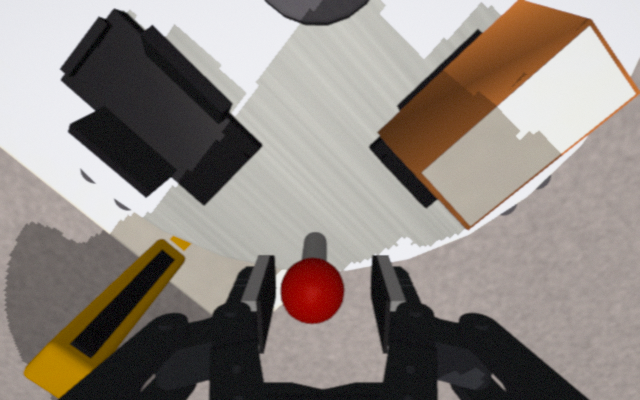

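The knob at (313,292) is between the half-open jaws. Closing on it and working out the arc.

```bash

python3 -m jog '[[[0,0,0],[0,0,-0.2],1],[[0,0,0],[0,0,0],1],[[0,0,0],[0,0,0],1],[[0,0,0],[0,0,0],1],[[0,0,0],[0,0,0],1]]' 30
python3 - <<'E'
from h import *
st()
R,p=axes(); c=np.array([580,207,0]); Z=Ro.from_euler('z',90,degrees=True).as_matrix()
print(p-c,np.linalg.norm((p-c)[:2]),toP(p)); path((Z@R,c+Z@(p-c),14))
E
```

```text
time_s: 13.78
tool_pos: [478.7, 119.9, 87.9]
tcp_rot: [-0.245, 0.667, -0.658, 0.248]
ft_force: [3.5, 0.3, -14.6]
grip_width: 0.279
t 13.78 tcp [478.72 119.94  87.93] psi -49.2 al 0.4 zz -0.010 F [  3.48   0.31 -14.64] w 0.279 q [-0.79  0.42  0.53  2.13 -0.36  0.66 -0.87] prn [-92.65 -97.09 106.93]
[-101.28  -87.06   87.93] 133.55653083888606 [-92.69 -96.86  87.93]
n=14  [[-0.001,-0.112,-0.001],[-0.08,-0.01,1.50]]  |d|=15
```

```bash

python3 -m jog '[[[0,-0.112,0],[-0.08,0,1.5],1],[[0,-0.112,0],[-0.08,0,1.5],1],[[0,-0.112,0],[-0.08,0,1.5],1],[[0,-0.112,0],[-0.08,0,1.5],1],[[0,-0.112,0],[-0.08,0,1.5],1],[[0,-0.112,0],[-0.08,0,1.5],1],[[0,-0.112,0],[-0.08,0,1.5],1]]'
python3 - <<'E'
from h import *
st()
R,p=axes(); c=np.array([580,207,0]); 
print(np.linalg.norm((p-c)[:2]),toP(p), np.degrees(np.arctan2(*toP(p)[[1,0]]))); 
a=np.radians(315.-5.2); path((ori(40,0),c+[133*np.cos(a),133*np.sin(a),86]))
E
```

```text
time_s: 14.37
tool_pos: [566.8, 73.3, 87.9]
tcp_rot: [-0.49, 0.516, -0.503, 0.491]
ft_force: [0.8, 3.4, -8.2]
grip_width: 0.281
t 14.37 tcp [566.77  73.33  87.86] psi -2.2 al 0.8 zz -0.012 F [ 0.78  3.35 -8.17] w 0.281 q [-0.46  0.5   0.3   1.93 -0.24  0.74 -0.06] prn [  -0.53 -135.54  106.85]
134.32212404395057 [  -0.77 -135.3    87.86] -90.32741761925047
n=7  [[0.001,-0.105,-0.002],[-0.05,0.02,1.51]]  |d|=15
```

```bash

python3 -m jog '[[[0,-0.107,0],[-0.07,0,1.51],1],[[0,-0.107,0],[-0.07,0,1.51],1],[[0,-0.107,0],[-0.07,0,1.51],1],[[0,-0.107,0],[-0.07,0,1.51],1],[[0,-0.107,0],[-0.07,0,1.51],1],[[0,-0.107,0],[-0.07,0,1.51],1],[[0,-0.107,0],[-0.07,0,1.51],1],[[0,0,0],[0,0,0],1]]'
python3 - <<'E'
from h import *
st()
R,p=axes(); c=np.array([580,207,0]); 
print(np.linalg.norm((p-c)[:2]),toP(p), np.degrees(np.arctan2(*toP(p)[[1,0]]))); 
a=np.radians(315.-5.1); path((ori(40,0),c+[133*np.cos(a),133*np.sin(a),86]))
E
```

```text
time_s: 15.03
tool_pos: [666.6, 103.1, 88.0]
tcp_rot: [-0.648, 0.29, -0.275, 0.649]
ft_force: [9.6, 8.5, -11.7]
grip_width: 0.281
t 15.03 tcp [666.63 103.13  87.96] psi 42.9 al 1.2 zz -0.008 F [  9.57   8.46 -11.66] w 0.281 q [-0.31  0.63  0.1   1.66 -0.1   0.87  0.58] prn [ 96.36 -96.72 106.96]
135.2541151189223 [ 95.98 -96.57  87.96] -45.1763276467434
n=1  [[0.008,0.050,-0.020],[-0.22,0.20,0.03]]  |d|=3
```

```bash

python3 -m jog '[[[0,0,0],[0,0,0],0.4],[[0,0,0],[0,0,0],0],[[0,0,0],[0,0,0],-0.1],[[0,0,0],[0,0,0],-0.1],[[0,0,0],[0,-2,0],-0.1],[[0,0,0],[0,-2.5,0],-0.1],[[0,0,0],[0,-2.5,0],-0.1],[[0,0,0],[0,-2,0],-0.1],[[0,0,0],[0,0,0],-0.1]]'
python3 - <<'E'
from h import *
st()
cv2.imwrite("pics/w11.png",camera("wrist"));cv2.imwrite("pics/sc11.png",camera("scene"));cv2.imwrite("pics/sd11.png",camera("side"))
E
```

```text
time_s: 15.78
tool_pos: [668.7, 97.4, 184.9]
tcp_rot: [0.648, -0.291, 0.279, -0.646]
ft_force: [0.5, 1.1, 0.8]
grip_width: 0.546
t 15.78 tcp [668.75  97.43 184.95] psi 42.5 al 0.9 zz -0.009 F [0.49 1.11 0.78] w 0.546 q [-0.32  0.53  0.12  1.59 -0.08  1.04  0.57] prn [  98.93 -102.11  203.94]
```

View pics/w11.png

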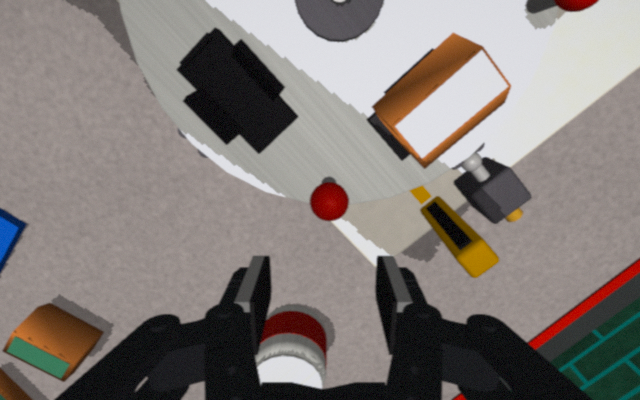

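View pics/sc11.png

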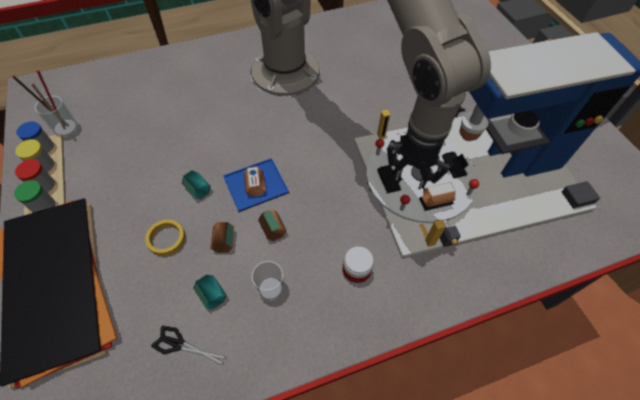

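The knob is back at scene (405,199), so the click is good. The blank is in the right-hand nest at (440,195), white up, and an empty nest is at the loading side. Next is the middle blank (felt up), measured from above first.

```bash

python3 - <<'E'
from h import *
path((ori(4,0),(580,-218,150),10))
E
```

```text
n=10  [[0.002,0.067,-0.001],[2.54,0.29,-2.16]]  |d|=33
```

```bash

python3 -m jog '[[[0,0.067,0],[2.54,0.29,-2.16],-1],[[0,0.067,0],[2.54,0.29,-2.16],-1],[[0,0.067,0],[2.54,0.29,-2.16],-1],[[0,0.067,0],[2.54,0.29,-2.16],-1],[[0,0.067,0],[2.54,0.29,-2.16],-1],[[0,0.067,0],[2.54,0.29,-2.16],-1],[[0,0.067,0],[2.54,0.29,-2.16],-1],[[0,0.067,0],[2.54,0.29,-2.16],-1],[[0,0.067,0],[2.54,0.29,-2.16],-1],[[0,0.067,0],[2.3,0.2,-2.0],-1],[[0,0,0],[0,0,0],-1],[[0,0,0],[0,0,0],-1]]'
python3 - <<'E'
from h import *
st(); im=camera("wrist"); cv2.imwrite("pics/w12.png",im)
E
```

```text
time_s: 16.93
tool_pos: [561.8, -224.1, 133.3]
tcp_rot: [0.522, -0.504, 0.474, -0.499]
ft_force: [0.8, 1.3, -0.6]
grip_width: 1.004
t 16.93 tcp [ 561.84 -224.09  133.25] psi 2.4 al 0.5 zz -0.053 F [ 0.81  1.31 -0.57] w 1.004 q [ 0.03  0.51  0.33  1.79 -0.19  0.92  0.48] prn [  22.3  -431.97  152.23]
```

View pics/w12.png

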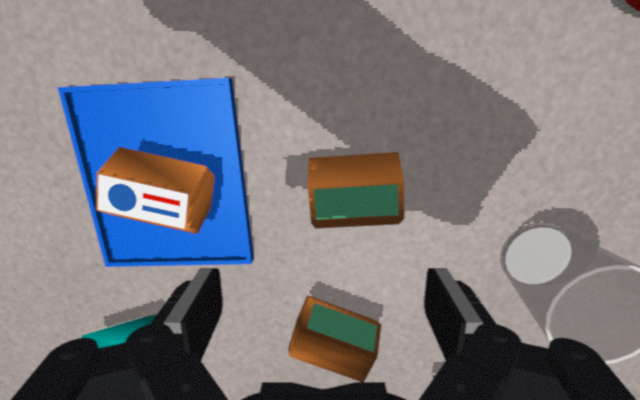

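```bash

python3 - <<'E'
from h import *
face([(311,190),(402,184),(313,227),(404,221)]); face([(315,297),(381,322),(304,332),(367,357)])
X=None
E
```

```text
centre [ 578.45 -222.02   48.  ] ang 7.5 len 60.385040924152364 62.46060960452436 wid 26.815670067012356 26.272935384520725
centre [ 573.99 -320.71   48.  ] ang -20.3 len 53.65590515963617 53.714417300561315 wid 32.74373413750638 34.19129275513379
```

```bash

python3 - <<'E'
from h import *
R=ori(6.5,-30); C=np.array([579,-220,24])
path((R,C-60*R[:,1]),(R,C+16*R[:,1]))
E
```

```text
n=5  [[0.014,-0.011,-0.107],[-0.90,0.98,0.36]]  |d|=14
n=2  [[0.000,0.000,0.000],[-0.00,3.80,-0.00]]  |d|=38
```

```bash

python3 -m jog '[[[0.014,-0.011,-0.107],[-0.9,0.98,0.36],-1],[[0.014,-0.011,-0.107],[-0.9,0.98,0.36],-1],[[0.014,-0.011,-0.107],[-0.9,0.98,0.36],-1],[[0.014,-0.011,-0.107],[-0.9,0.98,0.36],-1],[[0.014,-0.011,-0.107],[-0.9,0.98,0.36],-1],[[0,0,0],[0,0,0],-1],[[0,0,0],[0,0,0],-1]]'
python3 - <<'E'
from h import *
st()
R=ori(6.5,-30); C=np.array([579,-220,24])
path((R,C+16*R[:,1],4))
E
```

```text
time_s: 17.57
tool_pos: [581.8, -182.8, 71.3]
tcp_rot: [0.637, -0.304, 0.594, -0.387]
ft_force: [0.4, 0.1, 0.5]
grip_width: 0.999
t 17.57 tcp [ 581.78 -182.78   71.26] psi 7.6 al -31.4 zz 0.004 F [0.45 0.07 0.5 ] w 0.999 q [-0.59  0.69  0.68  2.02  0.27  0.52 -0.15] prn [  35.13 -379.36   87.49]
n=4  [[-0.003,0.004,0.006],[0.17,1.88,-0.19]]  |d|=19
```

```bash

python3 -m jog '[[[-0.003,0.004,0.006],[0.17,1.9,-0.19],-1],[[-0.003,0.004,0.006],[0.17,1.9,-0.19],-1],[[0,0,0],[0.1,1.8,-0.1],-1],[[0,0,0],[0,1.2,0],-1],[[0,0,0],[0,0,0],-1]]'
python3 - <<'E'
from h import *
st()
R=ori(6.5,-30); C=np.array([579,-220,24])
path((R,C+16*R[:,1]))
cv2.imwrite("pics/w13.png",camera("wrist"))
E
```

```text
time_s: 17.98
tool_pos: [586.1, -214.7, 10.7]
tcp_rot: [0.634, -0.311, 0.588, -0.394]
ft_force: [0.0, -0.1, 0.5]
grip_width: 1.002
t 17.98 tcp [ 586.14 -214.68   10.72] psi 7.7 al -30.1 zz 0.003 F [ 0.04 -0.14  0.5 ] w 1.002 q [-0.48  0.79  0.62  2.    0.25  0.4  -0.12] prn [  42.45 -411.1    27.16]
n=1  [[-0.013,0.017,0.001],[1.04,0.66,-0.80]]  |d|=15
```

View pics/w13.png

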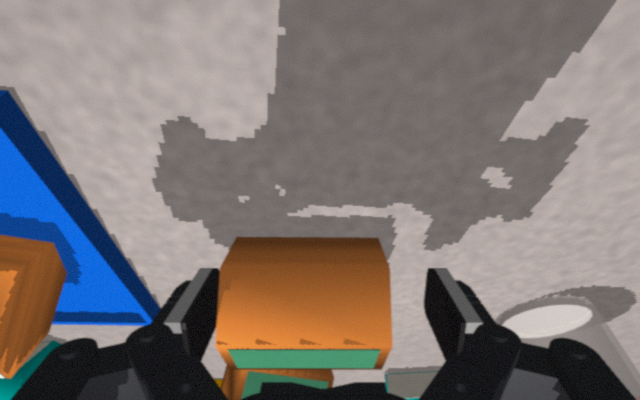

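The blank at (305,300) sits left of and below the jaw centre. Shifting the hand before closing.

```bash

python3 -m jog '[[[-0.01,0.015,0],[0.3,0,-0.7],-1],[[0,0,0],[0.6,0.4,-0.1],-1],[[0,0,0],[0,0,0],-1]]'
python3 - <<'E'
from h import *
st()
R=ori(6.5,-30); C=np.array([579,-220,24])
path((R,C+16*R[:,1]))
cv2.imwrite("pics/w14.png",camera("wrist"))
E
```

```text
time_s: 18.28
tool_pos: [580.1, -226.1, 14.5]
tcp_rot: [0.63, -0.318, 0.593, -0.389]
ft_force: [-0.3, -0.1, 0.1]
grip_width: 0.998
t 18.28 tcp [ 580.11 -226.11   14.51] psi 6.5 al -30.0 zz 0.005 F [-0.29 -0.09  0.14] w 0.998 q [-0.46  0.78  0.62  2.01  0.25  0.4  -0.12] prn [  37.64 -423.01   30.97]
n=1  [[-0.004,-0.002,-0.000],[-0.06,0.47,-0.04]]  |d|=5
```

View pics/w14.png

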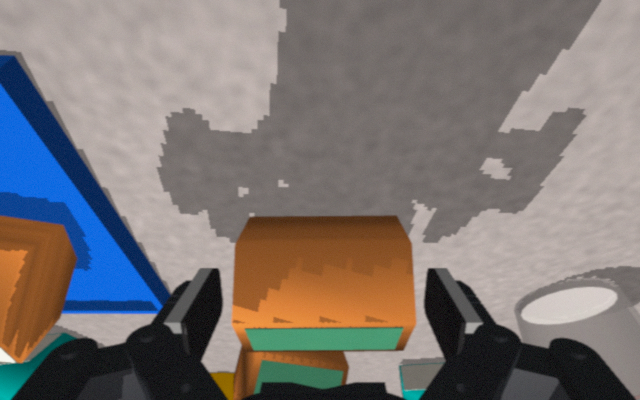

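```bash

python3 -m jog '[[[0,0,0],[0,0.4,0],-1],[[0,0,0],[0,0,0],1],[[0,0,0],[0,0,0],1],[[0,0,0],[0,0,0],1],[[0,0,0],[0,0,0],1],[[0,0,0],[0,0,0],1],[[0,0,0],[0.5,-0.9,0],1],[[0,0,0],[1,-1.7,0],1],[[0,0,0],[0,0,0],1]]' 60
python3 - <<'E'
from h import *
st()
R,p=axes(); print("before-lift estimate b: x ~0, y ~-14")
b=np.array([0,-14,0]); Rt=ori(6.5,30.3); C=np.array([579,-220,24])
path((Rt,C+[0,0,30]-Rt@b,10))
E
```

```text
time_s: 19.08
tool_pos: [580.8, -226.0, 42.8]
tcp_rot: [0.63, -0.317, 0.592, -0.39]
ft_force: [0.2, 0.4, -0.9]
grip_width: 0.743
t 19.08 tcp [ 580.77 -226.01   42.75] psi 6.7 al -29.9 zz 0.005 F [ 0.22  0.37 -0.89] w 0.743 q [-0.47  0.73  0.63  2.01  0.26  0.45 -0.1 ] prn [  38.28 -422.88   59.22]
before-lift estimate b: x ~0, y ~-14
n=10  [[-0.000,0.000,0.105],[-0.14,0.00,-0.01]]  |d|=1
```

```bash

python3 - <<'E'
from h import *
b=np.array([0,-14,0]); Rt=ori(0,30.3); C=np.array([579,-190,24])
path((Rt,C+[0,0,40]-Rt@b,10))
E
```

```text
n=10  [[-0.000,0.012,0.105],[-0.45,-0.12,0.01]]  |d|=5
```

```bash

python3 -m jog '[[[0,0.012,0.105],[-0.45,-0.12,0],1],[[0,0.012,0.105],[-0.45,-0.12,0],1],[[0,0.012,0.105],[-0.45,-0.12,0],1],[[0,0.012,0.105],[-0.45,-0.12,0],1],[[0,0.012,0.105],[-0.45,-0.12,0],1],[[0,0.012,0.105],[-0.45,-0.12,0],1],[[0,0.012,0.105],[-0.45,-0.12,0],1],[[0,0.012,0.105],[-0.45,-0.12,0],1],[[0,0.012,0.105],[-0.45,-0.12,0],1],[[0,0.012,0.105],[-0.45,-0.12,0],1],[[0,0,0],[0,0,0],1],[[0,0,0],[0,0,0],1]]'
python3 - <<'E'
from h import *
st()
b=np.array([0,-14,0]); Rt=ori(0,30.3); C=np.array([579,-190,24])
R,p=axes(); print("block now",p+R@b)
path((Rt,p*[1,1,0]+[0,0,24+2-(Rt@b)[2]]))
E
```

```text
time_s: 20.08
tool_pos: [581.4, -172.9, 57.4]
tcp_rot: [-0.341, 0.615, -0.334, 0.628]
ft_force: [1.1, 0.1, -1.0]
grip_width: 0.74
t 20.08 tcp [ 581.41 -172.87   57.42] psi 1.0 al 32.9 zz 0.012 F [ 1.08  0.11 -1.01] w 0.740 q [ 0.57  0.74 -0.16  1.67 -0.48  1.04  0.76] prn [  37.05 -389.45   73.36]
block now [ 581.4  -180.49   69.17]
n=2  [[-0.001,0.010,-0.023],[1.16,1.84,-0.02]]  |d|=22
```

```bash

python3 -m jog '[[[0,0.008,-0.02],[0.8,1.3,0],1],[[0,0.008,-0.02],[0.8,1.3,0],1],[[0,0,0],[0.5,0.9,0],1],[[0,0,0],[0,0,0],1]]'
python3 - <<'E'
from h import *
st()
b=np.array([0,-14,0]); Rt=ori(1,30.3); 
R,p=axes(); print("block now",p+R@b)
path((Rt,p*[1,1,0]+[0,0,24.5-(Rt@b)[2]]))
E
```

```text
time_s: 20.42
tool_pos: [581.9, -170.8, 15.5]
tcp_rot: [-0.356, 0.609, -0.353, 0.615]
ft_force: [-0.8, -0.4, -1.1]
grip_width: 0.743
t 20.42 tcp [ 581.85 -170.78   15.52] psi 0.4 al 29.9 zz 0.004 F [-0.75 -0.39 -1.05] w 0.743 q [ 0.53  0.78 -0.15  1.7  -0.46  0.94  0.75] prn [  37.23 -386.47   31.99]
block now [ 581.85 -177.76   27.66]
n=1  [[-0.009,-0.006,0.007],[0.15,0.27,-0.00]]  |d|=3
```

```bash

python3 -m jog '[[[0,0,0.005],[0.15,0.27,0],1],[[0,0,0],[0,0,0],0.4],[[0,0,0],[0,0,0],0],[[0,0,0],[0,0,0],-0.5],[[0,0,0],[0,0,0],-1],[[0,0,0],[0,0,0],-1]]'
python3 - <<'E'
from h import *
st()
cv2.imwrite("pics/w15.png",camera("wrist"))
b=np.array([0,-14,0]); Rt=ori(0.7,-30); 
R,p=axes(); C=p+R@b; print("block now",C); C[2]=24
path((Rt,C-Rt@b))
E
```

```text
time_s: 20.92
tool_pos: [583.6, -167.7, 14.9]
tcp_rot: [-0.356, 0.608, -0.35, 0.617]
ft_force: [0.5, -0.0, 0.2]
grip_width: 0.99
t 20.92 tcp [ 583.6  -167.67   14.92] psi 0.8 al 30.1 zz 0.007 F [ 0.54 -0.02  0.16] w 0.990 q [ 0.53  0.78 -0.15  1.7  -0.46  0.94  0.75] prn [  38.71 -383.26   31.36]
block now [ 583.73 -174.81   27.12]
n=9  [[-0.001,0.000,-0.117],[0.16,0.03,-0.00]]  |d|=2
```

View pics/w15.png

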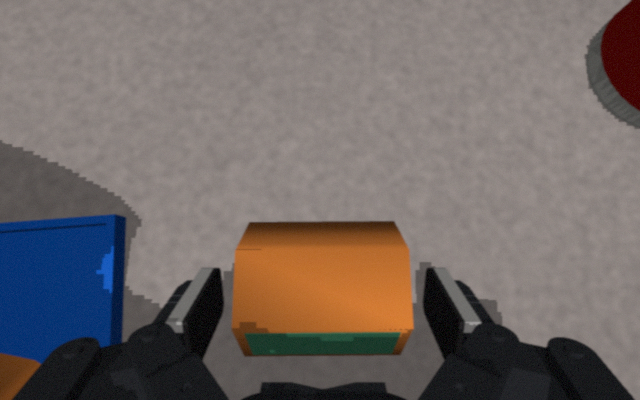

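The block is released and the camera shows it between the open jaws at (323,290), felt now on the −y side. I'll swing the open hand back about the block's axis and regrip.

```bash

python3 -m jog '[[[0,0,-0.117],[0.16,0.0,0],-1],[[0,0,-0.117],[0.16,0.0,0],-1],[[0,0,-0.117],[0.16,0.0,0],-1],[[0,0,-0.117],[0.16,0.0,0],-1],[[0,0,-0.117],[0.16,0.0,0],-1],[[0,0,-0.117],[0.16,0.0,0],-1],[[0,0,-0.117],[0.16,0.0,0],-1],[[0,0,-0.117],[0.16,0.0,0],-1],[[0,0,-0.1],[0.16,0.0,0],-1],[[0,0,0],[0,0,0],-1],[[0,0,0],[0,0,0],-1]]'
python3 - <<'E'
from h import *
st()
cv2.imwrite("pics/w16.png",camera("wrist"))
R,p=axes(); C=np.array([583,-175,24]); print(R.T@(C-p))
E
```

```text
time_s: 21.88
tool_pos: [591.3, -184.8, 18.9]
tcp_rot: [0.607, -0.343, 0.62, -0.359]
ft_force: [-0.0, -1.0, 0.2]
grip_width: 1.002
t 21.88 tcp [ 591.26 -184.81   18.95] psi 0.6 al -30.4 zz 0.027 F [-0.03 -1.01  0.25] w 1.002 q [-0.55  0.8   0.65  1.97  0.17  0.49 -0.21] prn [  45.61 -380.62   35.32]
[-4.5  -9.63 -8.29]
```

View pics/w16.png

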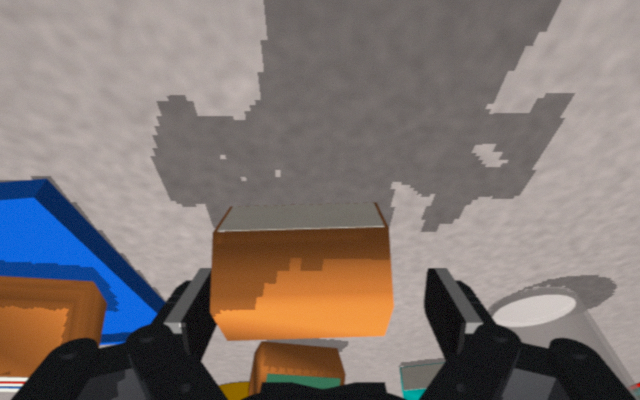

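```bash

python3 -m jog '[[[-0.025,0,0],[-0.2,0.2,-0.8],-1],[[0,0,0],[-0.2,0.3,0],-1],[[0,0,0],[0,0,0],-1]]'
python3 - <<'E'
from h import *
st()
cv2.imwrite("pics/w17.png",camera("wrist"))
R,p=axes(); C=np.array([583,-175,24]); print(R.T@(C-p))
E
```

```text
time_s: 22.18
tool_pos: [582.2, -186.1, 11.9]
tcp_rot: [0.609, -0.356, 0.616, -0.351]
ft_force: [-0.0, -0.3, 0.7]
grip_width: 1.002
t 22.18 tcp [ 582.16 -186.14   11.86] psi -0.6 al -30.0 zz 0.005 F [-0.02 -0.32  0.69] w 1.002 q [-0.53  0.81  0.64  1.96  0.16  0.51 -0.2 ] prn [  37.23 -382.85   28.32]
[ -4.45 -16.03   0.95]
```

View pics/w17.png

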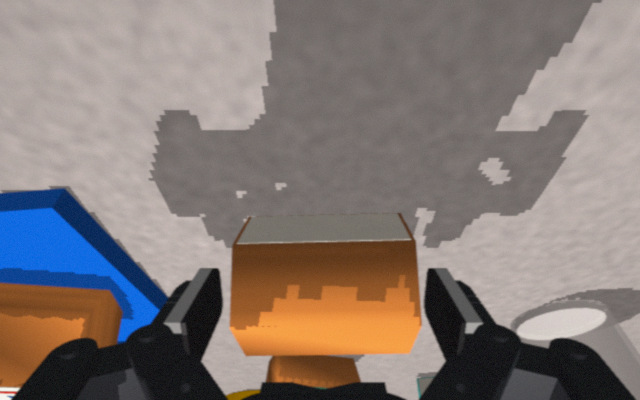

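```bash

python3 -m jog '[[[0,0,0],[0,0,0],1],[[0,0,0],[0,0,0],1],[[0,0,0],[0,0,0],1],[[0,0,0],[0,0,0],1],[[0,0,0],[0,0,0],1],[[0,0,0],[0.5,-0.9,0],1],[[0,0,0],[0.8,-1.4,0],1],[[0,0,0],[0,0,0],1]]' 60
python3 - <<'E'
from h import *
st()
b=np.array([0,-14,0]); Rt=ori(0,30); C=np.array([583,-170,54])
path((Rt,C-Rt@b,10))
E
```

```text
time_s: 22.9
tool_pos: [579.8, -192.1, 41.0]
tcp_rot: [0.607, -0.36, 0.618, -0.348]
ft_force: [0.4, 0.2, -1.2]
grip_width: 0.745
t 22.9 tcp [ 579.76 -192.1    40.97] psi -1.2 al -29.9 zz 0.005 F [ 0.38  0.19 -1.23] w 0.745 q [-0.54  0.76  0.66  1.96  0.17  0.56 -0.19] prn [  35.48 -389.02   57.45]
n=10  [[-0.001,-0.002,0.105],[-0.30,-0.03,0.03]]  |d|=3
```

```bash

python3 -m jog '[[[0,0,0.105],[-0.25,0,0],1],[[0,0,0.105],[-0.25,0,0],1],[[0,0,0.105],[-0.25,0,0],1],[[0,0,0.105],[-0.25,0,0],1],[[0,0,0.105],[-0.25,0,0],1],[[0,0,0.105],[-0.25,0,0],1],[[0,0,0.105],[-0.25,0,0],1],[[0,0,0.105],[-0.25,0,0],1],[[0,0,0.105],[-0.25,0,0],1],[[0,0,0.07],[-0.2,0,0],1],[[0,0,0],[0,0,0],1],[[0,0,0],[0,0,0],1]]'
python3 - <<'E'
from h import *
st()
b=np.array([0,-14,0]); Rt=ori(0,30.3)
R,p=axes(); print("block now",p+R@b)
path((Rt,p*[1,1,0]+[0,0,24.5-(Rt@b)[2]],2))
E
```

```text
time_s: 23.9
tool_pos: [584.2, -162.6, 42.6]
tcp_rot: [-0.346, 0.61, -0.355, 0.618]
ft_force: [-0.7, -0.4, -0.6]
grip_width: 0.742
t 23.9 tcp [ 584.18 -162.59   42.65] psi -0.3 al 30.6 zz 0.017 F [-0.65 -0.41 -0.64] w 0.742 q [ 0.51  0.74 -0.12  1.71 -0.51  0.97  0.76] prn [  38.5  -378.33   59.  ]
block now [ 583.94 -169.72   54.69]
n=2  [[-0.009,0.002,-0.003],[0.77,1.30,-0.02]]  |d|=15
```

```bash

python3 -m jog '[[[-0.009,0,0],[0.75,1.3,0],1],[[-0.009,0,0],[0.75,1.3,0],1],[[0,0,0],[0,0,0],1],[[0,0,0],[0,0,0],1]]'
python3 - <<'E'
from h import *
st()
b=np.array([0,-14,0]); R,p=axes(); print("block now",p+R@b)
E
```

```text
time_s: 24.23
tool_pos: [584.8, -159.8, 11.5]
tcp_rot: [-0.355, 0.611, -0.35, 0.614]
ft_force: [0.4, 0.2, -0.9]
grip_width: 0.743
t 24.23 tcp [ 584.77 -159.84   11.54] psi 0.5 al 30.2 zz -0.000 F [ 0.42  0.21 -0.9 ] w 0.743 q [ 0.49  0.78 -0.11  1.71 -0.5   0.94  0.77] prn [  39.23 -375.38   27.97]
block now [ 584.83 -166.88   23.65]
```

```bash

python3 -m jog '[[[0,0,0],[0,0,0],0.4],[[0,0,0],[0,0,0],0],[[0,0,0],[0,0,0],-0.5],[[0,0,0],[0,0,0],-1],[[0,0,0],[0,0,0],-1],[[0,0,-0.117],[0.16,0.0,-0.1],-1],[[0,0,-0.117],[0.16,0.0,-0.1],-1],[[0,0,-0.117],[0.16,0.0,-0.1],-1],[[0,0,-0.117],[0.16,0.0,-0.1],-1],[[0,0,-0.117],[0.16,0.0,-0.1],-1],[[0,0,-0.117],[0.16,0.0,-0.1],-1],[[0,0,-0.117],[0.16,0.0,-0.1],-1],[[0,0,-0.117],[0.16,0.0,-0.1],-1],[[0,0,-0.1],[0.16,0.0,0],-1],[[0,0,0],[0,0,0],-1],[[0,0,0],[0,0,0],-1]]'
python3 - <<'E'
from h import *
st()
cv2.imwrite("pics/w18.png",camera("wrist"))
R,p=axes(); C=np.array([584.8,-166.9,24]); print(R.T@(C-p))
E
```

```text
time_s: 25.57
tool_pos: [586.3, -172.5, 19.3]
tcp_rot: [0.608, -0.343, 0.62, -0.358]
ft_force: [0.1, -1.0, -0.1]
grip_width: 1.001
t 25.57 tcp [ 586.31 -172.53   19.35] psi 0.6 al -30.5 zz 0.025 F [ 0.09 -0.96 -0.06] w 1.001 q [-0.59  0.81  0.68  1.98  0.12  0.5  -0.18] prn [  39.6  -368.83   35.71]
[-1.35 -7.03 -1.58]
```

View pics/w18.png

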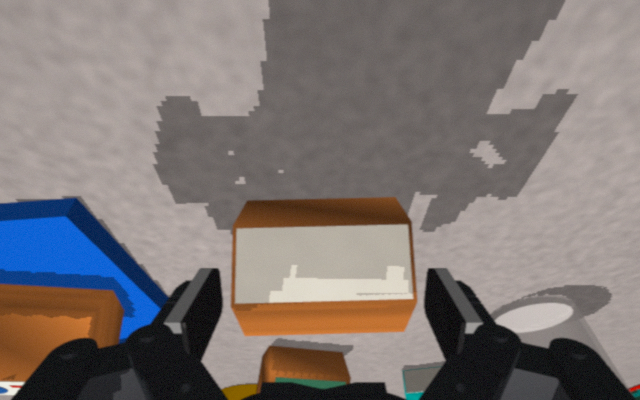

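White (322,262) now looks toward the camera on the upper +y face, so one more roll is left. Regrip and take it to the nest.

```bash

python3 -m jog '[[[-0.025,0,0],[-0.05,0.7,-0.1],-1],[[0,0,0],[0,0,0],-1],[[0,0,0],[0,0,0],1],[[0,0,0],[0,0,0],1],[[0,0,0],[0,0,0],1],[[0,0,0],[0,0,0],1],[[0,0,0],[0,0,0],1]]' 60
python3 - <<'E'
from h import *
st()
R,p=axes(); C=np.array([584.8,-166.9,24]); print(R.T@(C-p), "bz from height",(24-p[2])/R[2,1])
b=np.array([0,-14,0]); Rt=ori(-5,30.5); C=np.array([571.3,112.8,94])
path((R,p+[0,0,105]),(Rt,C+[0,0,65]-Rt@b,12))
E
```

```text
time_s: 26.2
tool_pos: [583.8, -185.6, 14.3]
tcp_rot: [0.606, -0.361, 0.618, -0.348]
ft_force: [-0.5, -0.8, 0.2]
grip_width: 0.74
t 26.2 tcp [ 583.77 -185.64   14.28] psi -1.4 al -29.8 zz 0.006 F [-0.47 -0.76  0.18] w 0.740 q [-0.55  0.82  0.66  1.96  0.11  0.52 -0.17] prn [  38.9  -382.25   30.77]
[-11.46 -17.75   0.64] bz from height -11.199672526055338
n=3  [[0.000,0.000,0.000],[1.74,-3.04,0.02]]  |d|=35
n=12  [[-0.000,0.006,0.088],[-2.65,-0.34,-0.23]]  |d|=27
```

```bash

python3 - <<'E'
from h import *
cv2.imwrite("pics/w19.png",camera("wrist"));st()
E
```

```text
t 26.25 tcp [ 583.66 -185.77   14.34] psi -1.4 al -29.8 zz 0.006 F [ 0.24  0.19 -1.5 ] w 0.741 q [-0.55  0.82  0.66  1.96  0.11  0.52 -0.17] prn [  38.8  -382.39   30.82]
```

View pics/w19.png

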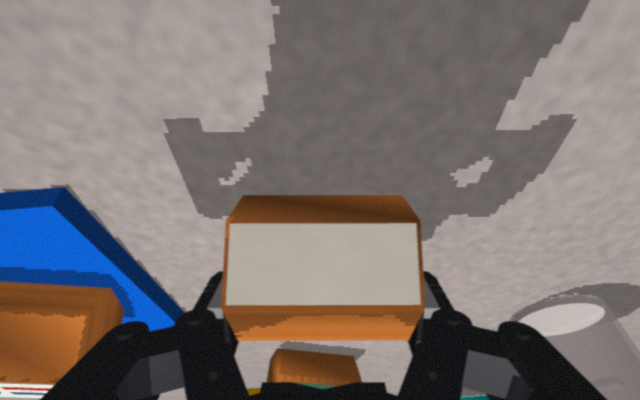

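The grip is sound but the block sits about 7 mm off along tool x: its centre shows at v≈265 instead of 285. I'll carry that offset into the placing.

```bash

python3 -m jog '[[[0,0,0],[0.7,-1.3,0],1],[[0,0,0],[1.74,-3.0,0],1],[[0,0,0],[1.74,-3.0,0],1],[[0,0,0],[1.6,-2.8,0],1],[[0,0,0],[0,0,0],1]]'
python3 - <<'E'
from h import *
st()
b=np.array([-7,-15,0]); Rt=ori(-5,30.2); C=np.array([571.3,112.8,94])
path((Rt,C+[0,0,65]-Rt@b,12))
E
```

```text
time_s: 26.67
tool_pos: [580.2, -185.9, 132.2]
tcp_rot: [0.608, -0.362, 0.615, -0.347]
ft_force: [1.1, -0.5, -0.5]
grip_width: 0.741
t 26.67 tcp [ 580.25 -185.9   132.2 ] psi -1.4 al -29.8 zz -0.002 F [ 1.05 -0.52 -0.47] w 0.741 q [-0.61  0.62  0.75  1.93  0.17  0.73 -0.11] prn [  35.56 -382.81  148.68]
n=12  [[0.000,0.005,0.087],[-2.61,-0.20,-0.20]]  |d|=26
```

```bash

python3 -m jog '[[[0,0.005,0.087],[-2.61,-0.2,-0.2],1],[[0,0.005,0.087],[-2.61,-0.2,-0.2],1],[[0,0.005,0.087],[-2.61,-0.2,-0.2],1],[[0,0.005,0.087],[-2.61,-0.2,-0.2],1],[[0,0.005,0.087],[-2.61,-0.2,-0.2],1],[[0,0.005,0.087],[-2.61,-0.2,-0.2],1],[[0,0.005,0.087],[-2.61,-0.2,-0.2],1],[[0,0.005,0.087],[-2.61,-0.2,-0.2],1],[[0,0.005,0.087],[-2.61,-0.2,-0.2],1],[[0,0.005,0.087],[-2.61,-0.2,-0.2],1],[[0,0.005,0.087],[-2.61,-0.2,-0.2],1],[[0,0,0.03],[-1.5,0,0],1],[[0,0,0],[0,0,0],1],[[0,0,0],[0,0,0],1]]'
python3 - <<'E'
from h import *
st()
cv2.imwrite("pics/w20.png",camera("wrist"))
b=np.array([-7,-15,0]); Rt=ori(-5,30.2); C=np.array([571.3,112.8,94])
path((Rt,C+[0,0,40]-Rt@b))
E
```

```text
time_s: 27.83
tool_pos: [568.4, 116.7, 140.4]
tcp_rot: [-0.333, 0.625, -0.382, 0.594]
ft_force: [0.2, -1.5, -1.8]
grip_width: 0.744
t 27.83 tcp [568.35 116.69 140.37] psi -4.7 al 29.2 zz -0.003 F [ 0.16 -1.48 -1.85] w 0.744 q [-0.1   0.45  0.08  1.96 -0.76  0.84  0.44] prn [  -2.99 -101.24  156.96]
n=1  [[0.005,0.003,0.018],[1.31,1.88,0.33]]  |d|=23
```

View pics/w20.png

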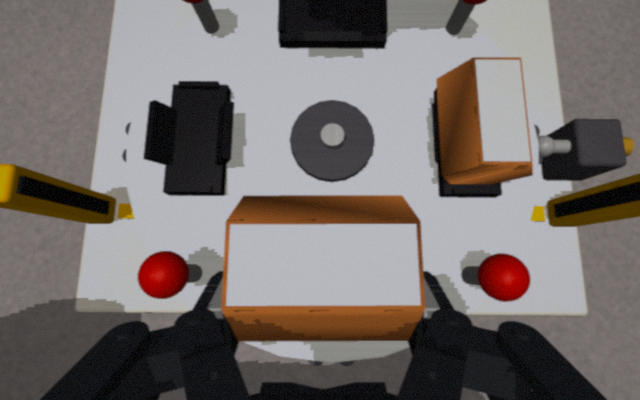

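```bash

python3 -m jog '[[[0,0.003,0.015],[0.65,0.95,0.16],1],[[0,0,0],[0.65,0.95,0.16],1],[[0,0,0],[0,0,0],1],[[0,0,0],[0,0,0],1]]'
python3 - <<'E'
from h import *
st()
b=np.array([-7,-15,0]); Rt=ori(-5,30.2); C=np.array([571.3,112.8,94])
path((Rt,C+[0,0,20]-Rt@b),(Rt,C+[0,0,1]-Rt@b))
E
```

```text
time_s: 28.22
tool_pos: [571.2, 112.5, 114.6]
tcp_rot: [-0.33, 0.628, -0.38, 0.594]
ft_force: [-0.4, 0.1, -0.3]
grip_width: 0.74
t 28.22 tcp [571.17 112.49 114.57] psi -4.8 al 29.7 zz -0.005 F [-0.35  0.1  -0.34] w 0.740 q [-0.07  0.5   0.06  1.96 -0.8   0.81  0.5 ] prn [   0.21 -105.31  131.08]
n=1  [[0.006,-0.000,0.009],[0.69,1.57,0.02]]  |d|=17
n=1  [[0.000,0.000,0.000],[0.96,1.64,0.00]]  |d|=19
```

```bash

python3 -m jog '[[[0.006,0,0.008],[0.69,1.57,0],1],[[0,0,0],[0.4,0.8,0],1],[[0,0,0],[0,0,0],1],[[0,0,0],[0,0,0],1]]'
python3 - <<'E'
from h import *
st()
b=np.array([-7,-15,0]); Rt=ori(-5,30.2); C=np.array([571.3,112.8,94])
path((Rt,C+[0,0,1]-Rt@b))
E
```

```text
time_s: 28.55
tool_pos: [571.7, 114.7, 87.9]
tcp_rot: [-0.326, 0.627, -0.38, 0.597]
ft_force: [-0.1, 1.4, -0.4]
grip_width: 0.744
t 28.55 tcp [571.7  114.74  87.89] psi -5.0 al 30.0 zz 0.000 F [-0.14  1.43 -0.38] w 0.744 q [-0.05  0.54  0.04  1.97 -0.84  0.76  0.55] prn [   0.42 -103.12  104.34]
n=1  [[0.000,0.000,0.003],[0.51,0.79,-0.02]]  |d|=9
```

```bash

python3 -m jog '[[[0,0,0.003],[0.5,0.75,0],1],[[0,0,0],[0,0,0],1],[[0,0,0],[0,0,0],1]]'
python3 - <<'E'
from h import *
st()
b=np.array([-7,-15,0]); Rt=ori(-5,30.2); C=np.array([571.3,112.8,94])
path((Rt,C+[0,0,0]-Rt@b))
cv2.imwrite("pics/w21.png",camera("wrist"))
E
```

```text
time_s: 28.8
tool_pos: [572.5, 114.3, 79.5]
tcp_rot: [-0.325, 0.627, -0.379, 0.598]
ft_force: [-0.1, -0.5, -0.5]
grip_width: 0.744
t 28.8 tcp [572.55 114.33  79.53] psi -4.9 al 30.2 zz 0.002 F [-0.08 -0.52 -0.5 ] w 0.744 q [-0.05  0.55  0.03  1.98 -0.85  0.75  0.57] prn [   1.28 -103.5    95.95]
n=1  [[-0.001,0.002,-0.000],[0.11,0.17,-0.11]]  |d|=2
```

View pics/w21.png

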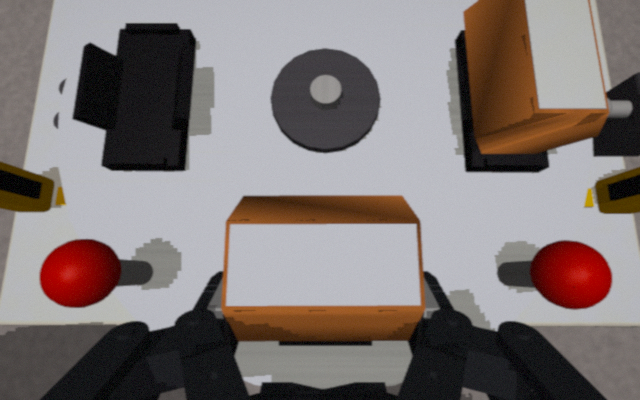

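Block over the nest, 1–2 mm above seat. Lower the rest, release, and retreat.

```bash

python3 -m jog '[[[0,0,0],[0.08,0.15,0],1],[[0,0,0],[0,0,0],0.4],[[0,0,0],[0,0,0],0],[[0,0,0],[0,0,0],-0.5],[[0,0,0],[0,0,0],-1],[[0,0,0],[0,0,0],-1],[[0,0,0],[0,-1.5,0],-1],[[0,0,0],[0,-2.5,0],-1],[[0,0,0],[0,-2.5,0],-1],[[0,0,0],[0,-2,0],-1],[[0,0,0],[0,0,0],-1],[[0,0,0],[0,0,0],-1]]'
python3 - <<'E'
from h import *
st()
cv2.imwrite("pics/w22.png",camera("wrist"))
E
```

```text
time_s: 29.85
tool_pos: [568.6, 71.3, 155.4]
tcp_rot: [-0.326, 0.627, -0.378, 0.598]
ft_force: [-1.0, 0.1, -1.0]
grip_width: 1.0
t 29.85 tcp [568.56  71.34 155.38] psi -4.8 al 30.3 zz 0.002 F [-0.99  0.1  -0.96] w 1.000 q [-0.02  0.44  0.1   1.94 -0.75  0.91  0.5 ] prn [   1.22 -146.69  171.78]
```

View pics/w22.png

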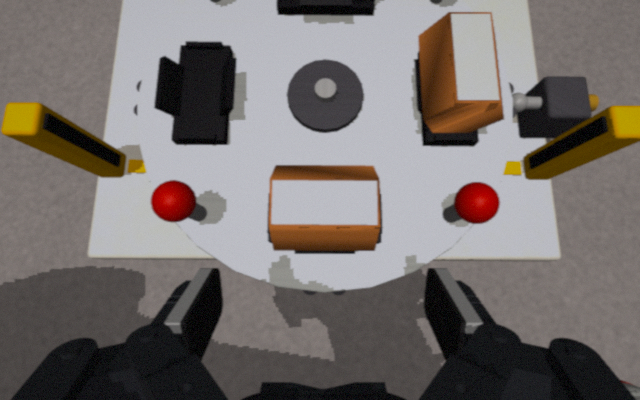

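Second blank seated, white up (325,203). Index again with the left knob (174,200).

```bash

python3 - <<'E'
from h import *
K=np.array([479,121.5,0])
path((ori(-50,0),K+[0,0,165],8))
E
```

```text
n=8  [[0.026,0.096,-0.063],[-0.13,-0.04,-1.32]]  |d|=13
```

```bash

python3 -m jog '[[[0.028,0.104,-0.068],[-0.2,-0.04,-1.35],0],[[0.028,0.104,-0.068],[-0.2,-0.04,-1.35],0],[[0.028,0.104,-0.068],[-0.2,-0.04,-1.35],0],[[0.028,0.104,-0.068],[-0.2,-0.04,-1.35],0],[[0.028,0.104,-0.068],[-0.2,-0.04,-1.35],0],[[0.028,0.104,-0.068],[-0.2,-0.04,-1.35],0],[[0.028,0.104,-0.068],[-0.2,-0.04,-1.35],0],[[0.028,0.104,-0.068],[-0.2,-0.04,-1.35],0],[[0,0,0],[0,0,0],0],[[0,0,0],[0,0,0],0]]'
python3 - <<'E'
from h import *
st()
K=np.array([479,121.5,0])
path((ori(-50,0),K+[0,0,140],2),(ori(-50,0),K+[0,0,85],3))
E
```

```text
time_s: 30.73
tool_pos: [481.8, 123.2, 155.9]
tcp_rot: [-0.259, 0.667, -0.642, 0.273]
ft_force: [0.7, -0.6, -0.9]
grip_width: 0.502
t 30.73 tcp [481.76 123.19 155.93] psi -45.7 al 1.8 zz -0.025 F [ 0.69 -0.57 -0.87] w 0.502 q [-0.7   0.29  0.41  2.08 -0.21  0.79 -0.95] prn [-89.97 -94.12 174.91]
n=2  [[0.013,0.037,-0.015],[0.18,0.79,-0.02]]  |d|=8
n=3  [[0.000,0.000,0.000],[-0.00,1.83,-0.00]]  |d|=18
```

```bash

python3 -m jog '[[[0.013,0.037,-0.015],[0.15,0.8,-0.1],0],[[0.013,0.037,-0.015],[0.1,0.8,-0.1],0],[[0,0,0],[0,0,0],0]]'
python3 - <<'E'
from h import *
st()
K=np.array([479,121.5,0])
path((ori(-50,0),K+[0,0,85],3))
E
```

```text
time_s: 30.98
tool_pos: [477.9, 123.3, 137.8]
tcp_rot: [-0.244, 0.665, -0.663, 0.243]
ft_force: [0.2, -0.1, 0.4]
grip_width: 0.497
t 30.98 tcp [477.95 123.27 137.78] psi -49.7 al 0.0 zz -0.002 F [ 0.16 -0.14  0.41] w 0.497 q [-0.73  0.32  0.43  2.09 -0.19  0.77 -1.05] prn [-93.73 -93.65 156.78]
n=3  [[0.001,0.002,-0.000],[0.01,1.76,0.07]]  |d|=18
```

```bash

python3 -m jog '[[[0,0,0],[0,1.7,0.05],0],[[0,0,0],[0,1.7,0.05],0],[[0,0,0],[0,1.7,0.0],0],[[0,0,0],[0,0,0],0]]'
python3 - <<'E'
from h import *
st()
cv2.imwrite("pics/w23.png",camera("wrist"))
E
```

```text
time_s: 31.32
tool_pos: [479.7, 119.6, 84.8]
tcp_rot: [-0.245, 0.665, -0.661, 0.247]
ft_force: [0.2, -0.2, -0.6]
grip_width: 0.498
t 31.32 tcp [479.67 119.64  84.81] psi -49.3 al 0.2 zz -0.005 F [ 0.16 -0.2  -0.58] w 0.498 q [-0.68  0.41  0.38  2.13 -0.26  0.65 -0.98] prn [-91.69 -97.19 103.81]
```

View pics/w23.png

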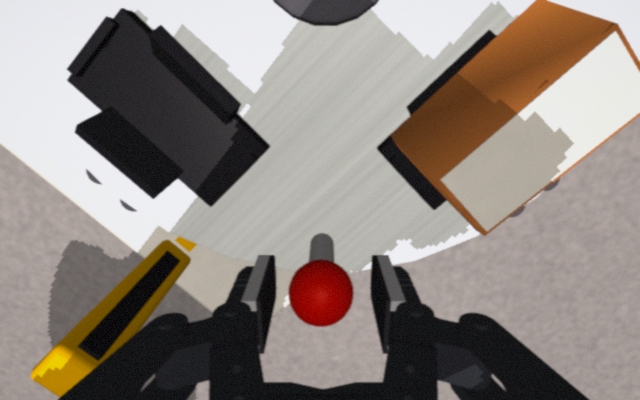

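The knob (321,293) is centred between the jaws. Grip it and start the arc.

```bash

python3 -m jog '[[[0,0,0],[0,0,0],1],[[0,0,0],[0,0,0],1],[[0,0,0],[0,0,0],1],[[0,0,0],[0,0,0],1],[[0,0,0],[0,0,0],1],[[0,-0.112,0],[-0.08,0,1.5],1],[[0,-0.112,0],[-0.08,0,1.5],1],[[0,-0.112,0],[-0.08,0,1.5],1],[[0,-0.112,0],[-0.08,0,1.5],1],[[0,-0.112,0],[-0.08,0,1.5],1],[[0,-0.112,0],[-0.08,0,1.5],1],[[0,-0.112,0],[-0.08,0,1.5],1]]' 30
python3 - <<'E'
from h import *
st()
R,p=axes(); c=np.array([580,207,0]); 
print(np.linalg.norm((p-c)[:2]),np.degrees(np.arctan2(*toP(p)[[1,0]]))); 
a=np.radians(315.-5.1); path((ori(40,0),c+[134*np.cos(a),134*np.sin(a),86]))
E
```

```text
time_s: 32.37
tool_pos: [567.7, 73.8, 87.1]
tcp_rot: [-0.49, 0.515, -0.504, 0.49]
ft_force: [0.8, 3.9, -6.9]
grip_width: 0.28
t 32.37 tcp [567.71  73.8   87.11] psi -2.3 al 0.6 zz -0.012 F [ 0.83  3.91 -6.94] w 0.280 q [-0.36  0.5   0.17  1.93 -0.14  0.74 -0.15] prn [   0.35 -134.95  106.1 ]
133.76420335547562 -89.94736788576459
n=7  [[0.001,-0.105,-0.002],[-0.04,0.01,1.50]]  |d|=15
```

```bash

python3 -m jog '[[[0,-0.107,0],[-0.07,0,1.5],1],[[0,-0.107,0],[-0.07,0,1.5],1],[[0,-0.107,0],[-0.07,0,1.5],1],[[0,-0.107,0],[-0.07,0,1.5],1],[[0,-0.107,0],[-0.07,0,1.5],1],[[0,-0.107,0],[-0.07,0,1.5],1],[[0,-0.107,0],[-0.07,0,1.5],1],[[0,0,0],[0,0,0],1]]'
python3 - <<'E'
from h import *
st()
R,p=axes(); c=np.array([580,207,0]); 
print(np.linalg.norm((p-c)[:2]),toP(p), np.degrees(np.arctan2(*toP(p)[[1,0]]))); 
E
```

```text
time_s: 33.03
tool_pos: [666.4, 103.6, 87.1]
tcp_rot: [0.648, -0.29, 0.275, -0.648]
ft_force: [6.2, 7.3, -8.9]
grip_width: 0.281
t 33.03 tcp [666.35 103.65  87.14] psi 42.9 al 1.1 zz -0.010 F [ 6.17  7.28 -8.95] w 0.281 q [-0.22  0.63 -0.02  1.65  0.    0.88  0.5 ] prn [ 96.05 -96.19 106.13]
134.67796853348452 [ 95.65 -96.08  87.14] -45.12736067198899
```

Same end angle as last time, and the detent is drawing it in. Release, rise, and look.

```bash

python3 -m jog '[[[0,0,0],[0,0,0],0.4],[[0,0,0],[0,0,0],0],[[0,0,0],[0,0,0],-0.1],[[0,0,0],[0,0,0],-0.1],[[0,0,0],[0,-2,0],-0.1],[[0,0,0],[0,-2.5,0],-0.1],[[0,0,0],[0,-2.5,0],-0.1],[[0,0,0],[0,-2,0],-0.1],[[0,0,0],[0,0,0],-0.1]]'
python3 - <<'E'
from h import *
st()
a=camera("scene");b=camera("side");cv2.imwrite("pics/sc24.png",a);cv2.imwrite("pics/sd24.png",b)
h=cv2.cvtColor(a,cv2.COLOR_BGR2HSV); m=cv2.inRange(h,(0,170,110),(6,255,255)); N,l,S,ce=cv2.connectedComponentsWithStats(m)
print([(ce[i].round(1).tolist(),int(S[i,4])) for i in range(1,N) if 12<S[i,4]<60])
crop(b,"d24.png",240,90,420,310,2.7); crop(a,"s24.png",180,110,500,260,2)
path((ori(-19,0),(569,-350,150),14))
E
```

```text
time_s: 33.78
tool_pos: [667.8, 96.8, 184.1]
tcp_rot: [0.649, -0.292, 0.279, -0.644]
ft_force: [1.0, 0.4, 0.1]
grip_width: 0.547
t 33.78 tcp [667.76  96.78 184.05] psi 42.3 al 0.8 zz -0.013 F [1.02 0.36 0.14] w 0.547 q [-0.23  0.53 -0.01  1.58 -0.    1.05  0.5 ] prn [  98.04 -102.78  203.05]
[([474.2, 182.6], 37), ([107.1, 345.4], 18)]
n=14  [[0.002,0.076,-0.000],[3.08,0.21,-1.50]]  |d|=34
```

View pics/s24.png

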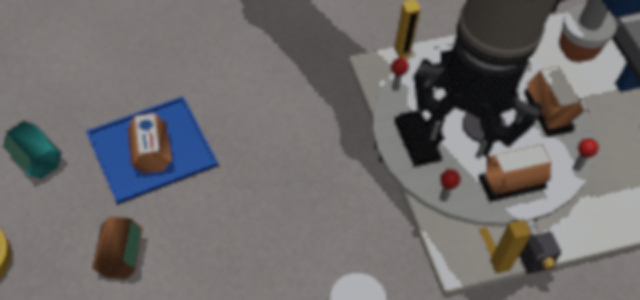

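View pics/d24.png

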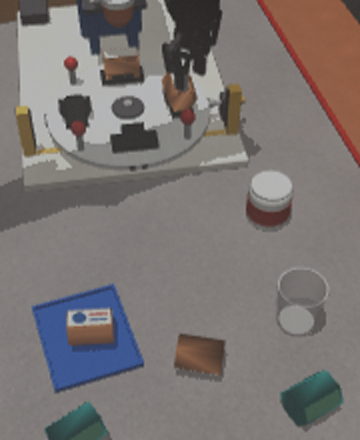

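Both fed blanks are white up in nests, at crop (520,165) and (553,90). The last blank was knocked aside: it is now at scene ≈(239,232) where it had been at (222,237). Re-measuring it.

```bash

python3 - <<'E'
from h import *
for n in("scene","side"):
    im=cv2.imread("pics/%s24.png"%{"scene":"sc","side":"sd"}[n])
    h=cv2.cvtColor(im,cv2.COLOR_BGR2HSV); m=cv2.inRange(h,(3,70,25),(18,255,255))|cv2.inRange(h,(65,50,40),(100,255,255)); m=cv2.morphologyEx(m,cv2.MORPH_CLOSE,np.ones((3,3)))
    N,l,st_,ce=cv2.connectedComponentsWithStats(m)
    for i in range(1,N):
        if 200<st_[i,4]<1500 and (180<ce[i][0]<410 and 190<ce[i][1]<310): print(n,ce[i],st_[i,4],onplane(n,ce[i],24))
path((ori(-19,0),(565,-306,150),14))
E
```

```text
scene [237.87 233.72] 550 [[ 574.48 -309.23   24.  ]]
scene [209.54 291.55] 726 [[ 701.87 -409.95   24.  ]]
side [339.41 266.75] 386 [[ 573.1  -307.14   24.  ]]
side [395.6  288.43] 544 [[ 700.92 -409.02   24.  ]]
side [277.62 305.15] 519 [[ 385.41 -380.46   24.  ]]
n=14  [[0.002,0.076,-0.000],[2.75,0.21,-1.45]]  |d|=31
```

```bash

python3 -m jog '[[[0,0.076,0],[2.75,0.21,-1.4],-1],[[0,0.076,0],[2.75,0.21,-1.4],-1],[[0,0.076,0],[2.75,0.21,-1.4],-1],[[0,0.076,0],[2.75,0.21,-1.4],-1],[[0,0.076,0],[2.75,0.21,-1.4],-1],[[0,0.076,0],[2.75,0.21,-1.4],-1],[[0,0.076,0],[2.75,0.21,-1.4],-1],[[0,0.076,0],[2.75,0.21,-1.4],-1],[[0,0.076,0],[2.75,0.21,-1.4],-1],[[0,0.076,0],[2.75,0.21,-1.4],-1],[[0,0.076,0],[2.75,0.21,-1.4],-1],[[0,0.076,0],[2.75,0.21,-1.4],-1],[[0,0.076,0],[2.75,0.21,-1.4],-1],[[0,0.06,0],[2.4,0.21,-1.2],-1],[[0,0,0],[0,0,0],-1],[[0,0,0],[0,0,0],-1]]'
python3 - <<'E'
from h import *
st(); im=camera("wrist"); cv2.imwrite("pics/w25.png",im)
E
```

```text
time_s: 35.22
tool_pos: [538.0, -331.7, 132.3]
tcp_rot: [-0.407, 0.601, -0.579, 0.372]
ft_force: [0.8, 0.3, -0.3]
grip_width: 1.001
t 35.22 tcp [ 537.97 -331.72  132.27] psi -23.1 al -1.4 zz -0.054 F [ 0.78  0.25 -0.34] w 1.001 q [ 0.21  0.55  0.33  1.73 -0.17  0.94  0.19] prn [   8.37 -541.16  151.23]
```

View pics/w25.png

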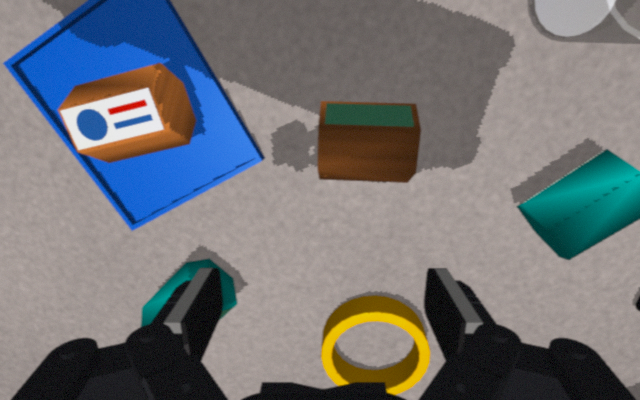

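```bash

python3 - <<'E'
from h import *
X=onplane("wrist",[(320,126.5),(419,126)],48); v=X[1]-X[0]; L=np.linalg.norm(v); v/=L; n=np.array([v[1],-v[0],0]); print(X,L,np.degrees(np.arctan2(v[1],v[0])),X.mean(0)+n*13.85)
C=np.array([574,-308,24]); print(proj("wrist",[C]))
E
```

```text
[[ 550.66 -281.97   48.  ]
 [ 607.23 -305.29   48.  ]] 61.19187968356409 -22.40598047138349 [ 573.66 -306.43   48.  ]
[[367.39 143.11]]
```

```bash

python3 - <<'E'
from h import *
R=ori(-22.4,30); C=np.array([574,-307,24])
path((R,C-60*R[:,1],6),(R,C+14*R[:,1]))
E
```

```text
n=6  [[0.008,-0.004,0.091],[0.06,0.94,0.44]]  |d|=10
n=2  [[0.000,0.000,0.000],[-0.00,3.70,0.00]]  |d|=37
```

```bash

python3 -m jog '[[[0.008,-0.004,0.091],[0.06,0.94,0.44],-1],[[0.008,-0.004,0.091],[0.06,0.94,0.44],-1],[[0.008,-0.004,0.091],[0.06,0.94,0.44],-1],[[0.008,-0.004,0.091],[0.06,0.94,0.44],-1],[[0.008,-0.004,0.091],[0.06,0.94,0.44],-1],[[0.008,-0.004,0.091],[0.06,0.94,0.44],-1],[[0,0,0],[0,0,0],-1],[[0,0,0],[0,0,0],-1]]'
python3 - <<'E'
from h import *
st()
R=ori(-22.4,30); C=np.array([574,-307,24])
path((R,C-50*R[:,1]),(R,C+14*R[:,1],4))
cv2.imwrite("pics/w26.png",camera("wrist"))
E
```

```text
time_s: 35.93
tool_pos: [570.8, -326.5, 71.4]
tcp_rot: [-0.222, 0.67, -0.457, 0.541]
ft_force: [0.9, -0.3, -0.5]
grip_width: 1.002
t 35.93 tcp [ 570.79 -326.45   71.44] psi -21.8 al 31.5 zz 0.002 F [ 0.91 -0.31 -0.52] w 1.002 q [ 0.66  0.74  0.03  1.62 -0.64  1.05  0.7 ] prn [  36.59 -542.57   87.65]
n=1  [[0.003,0.010,-0.026],[0.71,0.05,-0.45]]  |d|=8
n=4  [[0.000,0.000,0.000],[-0.00,1.60,0.00]]  |d|=16
```

View pics/w26.png

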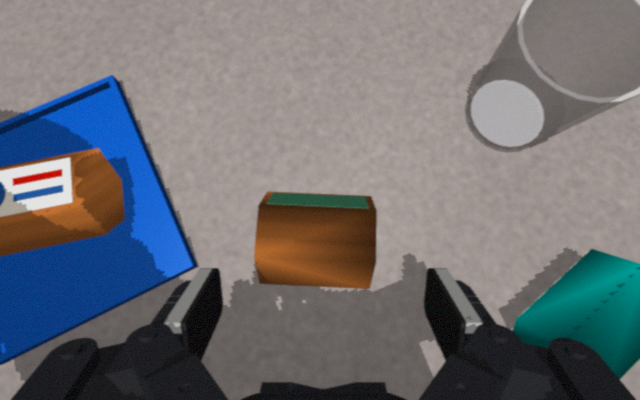

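```bash

python3 -m jog '[[[0.003,0.01,-0.02],[0.6,0.1,-0.45],-1],[[0,0,0],[0.1,1.7,0],-1],[[0,0,0],[0,1.7,0],-1],[[0,0,0],[0,1.6,0],-1],[[0,0,0],[0,0.8,0],-1],[[0,0,0],[0,0,0],-1],[[0,0,0],[0,0,0],-1]]'
python3 - <<'E'
from h import *
st()
R=ori(-22.4,30); C=np.array([574,-307,24])
path((R,C+14*R[:,1]))
cv2.imwrite("pics/w27.png",camera("wrist"))
E
```

```text
time_s: 36.57
tool_pos: [580.4, -295.8, 21.6]
tcp_rot: [-0.236, 0.664, -0.468, 0.534]
ft_force: [0.4, -0.8, -0.4]
grip_width: 1.002
t 36.57 tcp [ 580.37 -295.85   21.62] psi -21.6 al 29.2 zz 0.008 F [ 0.37 -0.79 -0.37] w 1.002 q [ 0.61  0.78  0.01  1.68 -0.65  0.92  0.7 ] prn [  43.49 -510.58   38.2 ]
n=1  [[0.000,0.016,0.014],[0.97,0.57,-0.18]]  |d|=11
```

View pics/w27.png

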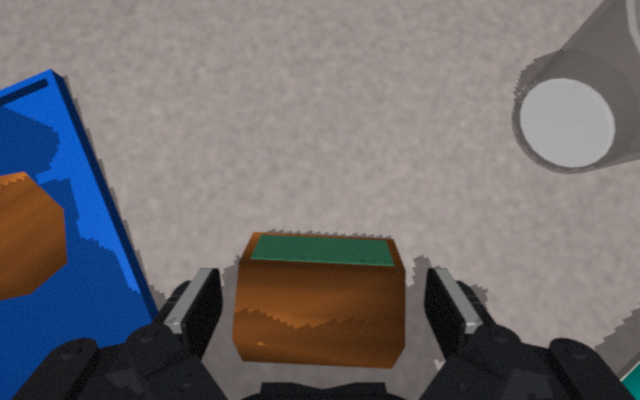

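```bash

python3 -m jog '[[[0,0.01,0.01],[0.6,0.5,-0.1],-1],[[0,0,0],[0.2,0.1,0],-1],[[0,0,0],[0,0,0],-1],[[0,0,0],[0,0,0],1],[[0,0,0],[0,0,0],1],[[0,0,0],[0,0,0],1],[[0,0,0],[0,0,0],1],[[0,0,0],[0,0,0],1]]' 60
python3 - <<'E'
from h import *
st()
R,p=axes(); C=np.array([574,-307,24]); print(R.T@(C-p),(24-p[2])/R[2,1])
cv2.imwrite("pics/w28.png",camera("wrist"))
E
```

```text
time_s: 37.28
tool_pos: [578.2, -304.4, 14.8]
tcp_rot: [-0.229, 0.666, -0.469, 0.532]
ft_force: [-0.6, -0.7, -0.9]
grip_width: 0.742
t 37.28 tcp [ 578.19 -304.44   14.79] psi -22.4 al 29.6 zz 0.008 F [-0.56 -0.68 -0.85] w 0.742 q [ 0.62  0.79  0.01  1.67 -0.66  0.92  0.71] prn [  41.94 -519.41   31.31]
[-1.12 -9.98 -2.83] -10.588297978595982
```

View pics/w28.png

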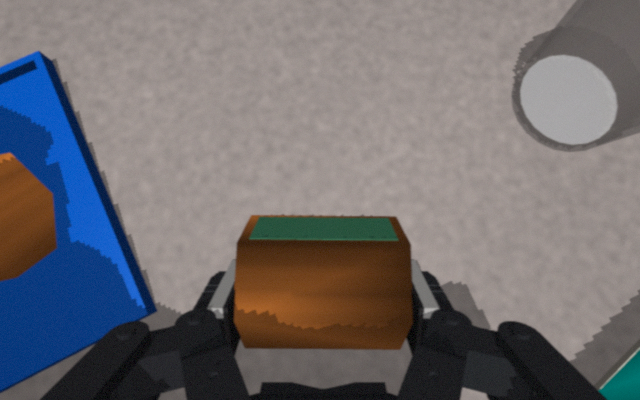

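Held well, centred at v≈283. Lift and roll −60°, setting it down in the free area.

```bash

python3 -m jog '[[[0,0,0],[-0.5,-0.9,0],1],[[0,0,0],[-1.2,-2.1,0],1],[[0,0,0],[0,0,0],1],[[0,0,0],[0,0,0],1]]'
python3 - <<'E'
from h import *
st()
b=np.array([-1,-10.5,0]); Rt=ori(-15,-30.4); C=np.array([576,-235,24])
path((Rt,C+[0,0,30]-Rt@b,11))
E
```

```text
time_s: 37.67
tool_pos: [577.0, -303.3, 50.6]
tcp_rot: [-0.23, 0.667, -0.468, 0.532]
ft_force: [0.0, -0.9, -0.6]
grip_width: 0.741
t 37.67 tcp [ 577.01 -303.33   50.6 ] psi -22.4 al 29.6 zz 0.005 F [ 0.04 -0.85 -0.62] w 0.741 q [ 0.61  0.74  0.02  1.67 -0.64  0.97  0.68] prn [  40.72 -518.43   67.11]
n=11  [[-0.000,-0.012,-0.095],[-0.55,0.07,-0.21]]  |d|=6
```

```bash

python3 -m jog '[[[0,-0.012,-0.095],[-0.55,0.07,-0.21],1],[[0,-0.012,-0.095],[-0.55,0.07,-0.21],1],[[0,-0.012,-0.095],[-0.55,0.07,-0.21],1],[[0,-0.012,-0.095],[-0.55,0.07,-0.21],1],[[0,-0.012,-0.095],[-0.55,0.07,-0.21],1],[[0,-0.012,-0.095],[-0.55,0.07,-0.21],1],[[0,-0.012,-0.095],[-0.55,0.07,-0.21],1],[[0,-0.012,-0.095],[-0.55,0.07,-0.21],1],[[0,-0.012,-0.095],[-0.55,0.07,-0.21],1],[[0,-0.012,-0.095],[-0.55,0.07,-0.21],1],[[0,-0.01,-0.07],[-0.5,0.07,-0.2],1],[[0,0,0],[0,0,0],1],[[0,0,0],[0,0,0],1],[[0,0,0],[0,0,0],1]]'
python3 - <<'E'
from h import *
st()
b=np.array([-1,-10.5,0]); Rt=ori(-15,-30.4); R,p=axes(); print("block",p+R@b)
path((Rt,p*[1,1,0]+[0,0,25-(Rt@b)[2]]))
E
```

```text
time_s: 38.83
tool_pos: [576.7, -240.0, 44.8]
tcp_rot: [0.562, -0.421, 0.66, -0.265]
ft_force: [0.4, -0.3, -0.4]
grip_width: 0.739
t 38.83 tcp [ 576.67 -240.03   44.75] psi -15.0 al -31.3 zz 0.012 F [ 0.38 -0.26 -0.41] w 0.739 q [-0.46  0.82  0.69  1.87  0.09  0.69 -0.26] prn [  38.97 -436.7    60.98]
block [ 578.2  -233.91   53.2 ]
n=1  [[-0.011,-0.006,0.016],[-1.47,2.42,-0.04]]  |d|=28
```

```bash

python3 -m jog '[[[-0.01,-0.006,0.015],[-0.7,1.2,0],1],[[0,0,0],[-0.7,1.2,0],1],[[0,0,0],[0,0,0],1],[[0,0,0],[0,0,0],1]]'
python3 - <<'E'
from h import *
st()
b=np.array([-1,-10.5,0]); R,p=axes(); print("block",p+R@b)
E
```

```text
time_s: 39.17
tool_pos: [575.1, -247.1, 18.6]
tcp_rot: [0.557, -0.432, 0.657, -0.267]
ft_force: [-0.4, 0.1, -0.7]
grip_width: 0.743
t 39.17 tcp [ 575.12 -247.14   18.58] psi -15.7 al -30.1 zz 0.005 F [-0.36  0.13 -0.66] w 0.743 q [-0.42  0.85  0.66  1.86  0.06  0.65 -0.25] prn [  38.24 -444.31   35.02]
block [ 576.73 -241.23   27.16]
```

```bash

python3 -m jog '[[[0,0,0],[-0.1,0.25,0],1],[[0,0,0],[0,0,0],1],[[0,0,0],[0,0,0],0.4],[[0,0,0],[0,0,0],0],[[0,0,0],[0,0,0],-0.5],[[0,0,0],[0,0,0],-1],[[0,0,0],[0,0,0],-1]]'
python3 - <<'E'
from h import *
st()
b=np.array([-1,-10.5,0]); R,p=axes(); C=p+R@b; print("block",C); C[2]=24
cv2.imwrite("pics/w29.png",camera("wrist"))
Rt=ori(-15.7,45); path((Rt,C-Rt@[0,-10.5,0],11))
E
```

```text
time_s: 39.75
tool_pos: [574.5, -251.2, 18.4]
tcp_rot: [0.555, -0.433, 0.659, -0.266]
ft_force: [-0.0, 0.1, 1.2]
grip_width: 0.989
t 39.75 tcp [ 574.48 -251.21   18.45] psi -16.0 al -30.0 zz 0.009 F [-0.04  0.1   1.24] w 0.989 q [-0.41  0.85  0.66  1.86  0.06  0.65 -0.25] prn [  37.96 -448.43   34.89]
block [ 576.1  -245.3    27.03]
n=11  [[-0.001,-0.000,0.119],[-0.13,0.03,-0.00]]  |d|=1
```

View pics/w29.png

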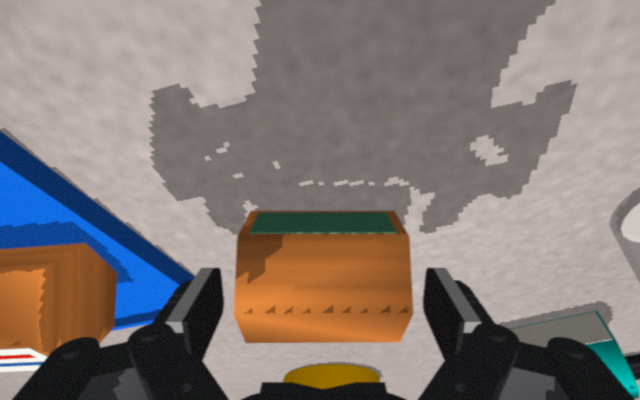

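Felt is now on the lower +y face (323,222), so white is on the upper −y face and one more −60° roll is left. Swing the open hand to +45°, so that the placing ends with only a −15° lean.

```bash

python3 -m jog '[[[0,0,0.119],[-0.13,-0.02,0],-1],[[0,0,0.119],[-0.13,-0.02,0],-1],[[0,0,0.119],[-0.13,-0.02,0],-1],[[0,0,0.119],[-0.13,-0.02,0],-1],[[0,0,0.119],[-0.13,-0.02,0],-1],[[0,0,0.119],[-0.13,-0.02,0],-1],[[0,0,0.119],[-0.13,-0.02,0],-1],[[0,0,0.119],[-0.13,-0.02,0],-1],[[0,0,0.119],[-0.13,-0.02,0],-1],[[0,0,0.119],[-0.13,-0.02,0],-1],[[0,0,0.1],[-0.13,0,0],-1],[[0,0,0],[0,0,0],-1],[[0,0,0],[0,0,0],-1],[[0,0,0],[0,0,0],-1]]'
python3 - <<'E'
from h import *
st()
R,p=axes(); C=np.array([576.5,-242,24]);print(R.T@(C-p))
cv2.imwrite("pics/w30.png",camera("wrist"))
E
```

```text
time_s: 40.97
tool_pos: [585.4, -236.9, 23.8]
tcp_rot: [-0.17, 0.677, -0.351, 0.624]
ft_force: [-0.4, -0.2, 0.1]
grip_width: 1.0
t 40.97 tcp [ 585.4  -236.92   23.85] psi -15.3 al 46.5 zz 0.026 F [-0.39 -0.24  0.13] w 1.000 q [ 0.8   0.89 -0.23  1.63 -0.67  1.06  0.83] prn [  43.16 -456.1    36.91]
[ 4.74 -5.5  -7.24]
```

View pics/w30.png

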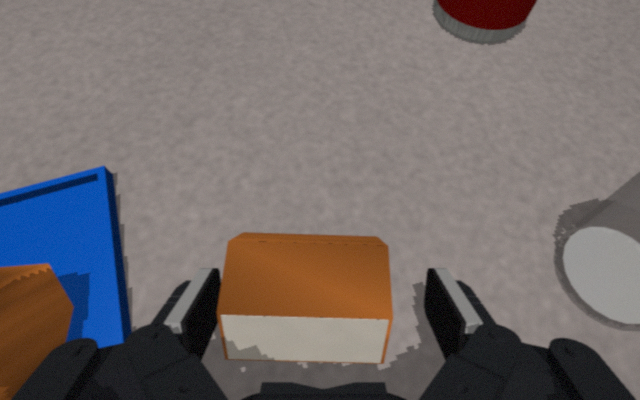

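```bash

python3 -m jog '[[[-0.02,0,-0.015],[0.2,0.2,-0.65],-1],[[0,0,0],[0.2,0.2,0],-1],[[0,0,0],[0,0,0],-1]]'
python3 - <<'E'
from h import *
st()
cv2.imwrite("pics/w31.png",camera("wrist"))
E
```

```text
time_s: 41.27
tool_pos: [581.5, -229.4, 20.9]
tcp_rot: [-0.187, 0.677, -0.348, 0.622]
ft_force: [0.5, -0.4, 0.2]
grip_width: 0.997
t 41.27 tcp [ 581.46 -229.41   20.87] psi -13.8 al 45.3 zz 0.015 F [ 0.46 -0.4   0.15] w 0.997 q [ 0.78  0.88 -0.23  1.63 -0.65  1.06  0.83] prn [  39.09 -448.79   34.22]
```

View pics/w31.png

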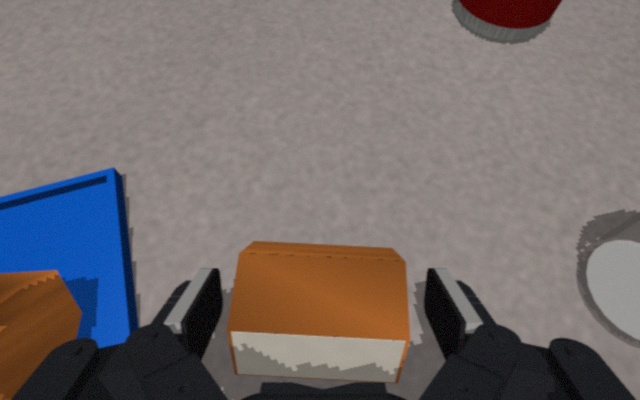

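```bash

python3 -m jog '[[[-0.01,0.03,0],[0.5,0,-0.05],-1],[[0,0,0],[0.4,0,0],-1],[[0,0,0],[0,0,0],-1],[[0,0,0],[0,0,0],-1]]'
python3 - <<'E'
from h import *
st()
cv2.imwrite("pics/w32.png",camera("wrist"))
E
```

```text
time_s: 41.65
tool_pos: [581.8, -231.8, 16.7]
tcp_rot: [-0.187, 0.686, -0.346, 0.613]
ft_force: [-0.3, 1.0, -0.0]
grip_width: 1.001
t 41.65 tcp [ 581.77 -231.8    16.67] psi -14.2 al 45.3 zz -0.010 F [-0.34  1.   -0.02] w 1.001 q [ 0.77  0.89 -0.22  1.62 -0.65  1.07  0.8 ] prn [  39.84 -451.17   30.03]
```

View pics/w32.png

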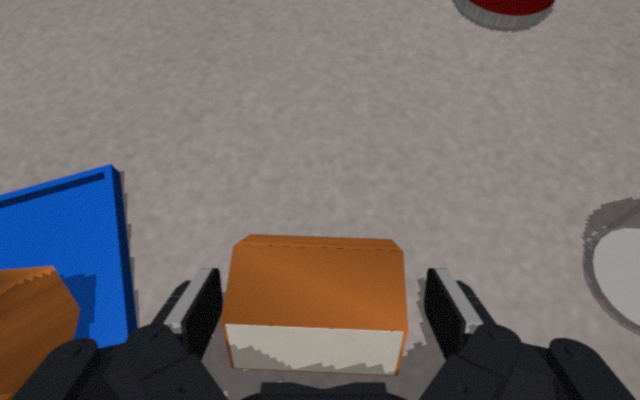

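```bash

python3 -m jog '[[[0.01,0.02,0],[0.6,0,-0.2],-1],[[0,0,0],[0,0,0],-1],[[0,0,0],[0,0,0],1],[[0,0,0],[0,0,0],1],[[0,0,0],[0,0,0],1],[[0,0,0],[0,0,0],1],[[0,0,0],[0,0,0],1]]' 60
python3 - <<'E'
from h import *
st()
R,p=axes(); C=np.array([576.5,-242,24]);print(R.T@(C-p),R[2])
cv2.imwrite("pics/w33.png",camera("wrist"))
E
```

```text
time_s: 42.28
tool_pos: [578.1, -236.6, 12.4]
tcp_rot: [-0.179, 0.69, -0.352, 0.606]
ft_force: [-0.1, 0.1, -0.0]
grip_width: 0.742
t 42.28 tcp [ 578.14 -236.59   12.43] psi -15.6 al 45.3 zz -0.017 F [-0.14  0.05 -0.01] w 0.742 q [ 0.78  0.9  -0.21  1.63 -0.66  1.06  0.8 ] prn [  36.42 -456.23   25.8 ]
[ -4.24 -12.16  -0.32] [-0.71 -0.7  -0.02]
```

View pics/w33.png

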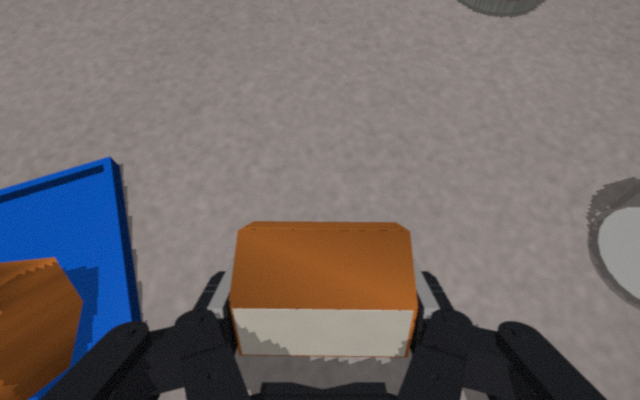

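Gripped, centred at v≈289, with white on the −y upper face. Lift and carry to the loading nest while rolling to −15°.

```bash

python3 -m jog '[[[0,0,0],[-1,-1,0],1],[[0,0,0],[-2.2,-2.2,0],1],[[0,0,0],[-2.2,-2.2,0],1],[[0,0,0],[-2.2,-2.2,0],1],[[0,0,0],[0,0,0],1]]'
python3 - <<'E'
from h import *
st()
b=np.array([0.5,-14.5,0]); Rt=ori(-5,-14.7); C=np.array([571.3,112.8,94])
path((Rt,C+[0,0,65]-Rt@b,13))
cv2.imwrite("pics/w34.png",camera("wrist"))
E
```

```text
time_s: 42.75
tool_pos: [578.3, -236.4, 124.2]
tcp_rot: [-0.179, 0.692, -0.351, 0.605]
ft_force: [2.0, -1.1, -0.4]
grip_width: 0.742
t 42.75 tcp [ 578.28 -236.36  124.22] psi -15.6 al 45.4 zz -0.023 F [ 1.95 -1.09 -0.44] w 0.742 q [ 0.77  0.74 -0.2   1.62 -0.65  1.19  0.69] prn [  36.62 -456.02  137.56]
n=13  [[-0.002,-0.015,-0.081],[-2.65,0.67,-0.56]]  |d|=28
```

View pics/w34.png

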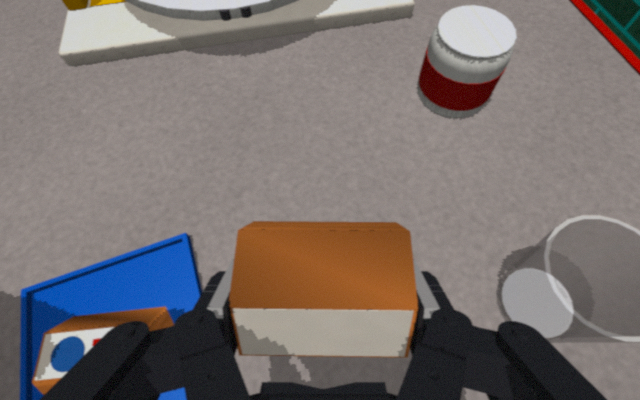

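```bash

python3 -m jog '[[[0,-0.015,-0.081],[-2.65,0.67,-0.56],1],[[0,-0.015,-0.081],[-2.65,0.67,-0.56],1],[[0,-0.015,-0.081],[-2.65,0.67,-0.56],1],[[0,-0.015,-0.081],[-2.65,0.67,-0.56],1],[[0,-0.015,-0.081],[-2.65,0.67,-0.56],1],[[0,-0.015,-0.081],[-2.65,0.67,-0.56],1],[[0,-0.015,-0.081],[-2.65,0.67,-0.56],1],[[0,-0.015,-0.081],[-2.65,0.67,-0.56],1],[[0,-0.015,-0.081],[-2.65,0.67,-0.56],1],[[0,-0.015,-0.081],[-2.65,0.67,-0.56],1],[[0,-0.015,-0.081],[-2.4,0.4,-0.5],1],[[0,-0.015,-0.06],[-1.5,0,-0.3],1],[[0,0,0],[0,0,0],1],[[0,0,0],[0,0,0],1]]'
python3 - <<'E'
from h import *
st()
b=np.array([0.5,-14.5,0]); Rt=ori(-5,-14.7); C=np.array([571.3,112.8,94])
path((Rt,C+[0,0,55]-Rt@b))
cv2.imwrite("pics/w35.png",camera("wrist"))
E
```

```text
time_s: 43.97
tool_pos: [571.6, 82.9, 149.0]
tcp_rot: [0.518, -0.469, 0.577, -0.422]
ft_force: [0.7, -1.3, -1.3]
grip_width: 0.739
t 43.97 tcp [571.61  82.88 148.97] psi -6.0 al -11.7 zz 0.022 F [ 0.74 -1.34 -1.29] w 0.739 q [-0.37  0.44  0.02  1.85  0.23  0.94 -0.61] prn [   2.83 -121.5   167.58]
n=1  [[-0.017,-0.022,-0.053],[-2.88,0.84,-0.37]]  |d|=30
```

View pics/w35.png

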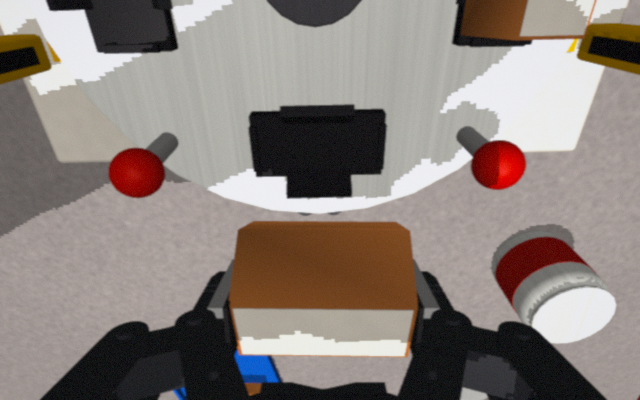

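White faces up on the held block, and the empty nest is ahead at (317,150).

```bash

python3 -m jog '[[[-0.01,-0.011,-0.027],[-1.45,0.3,-0.2],1],[[-0.007,-0.011,-0.025],[-1.4,0.3,-0.17],1],[[0,0,0],[0,0,0],1],[[0,0,0],[0,0,0],1]]'
python3 - <<'E'
from h import *
st()
b=np.array([0.5,-14.5,0]); Rt=ori(-5,-14.7); C=np.array([571.3,112.8,94])
path((Rt,C+[0,0,30]-Rt@b),(Rt,C+[0,0,2]-Rt@b))
E
```

```text
time_s: 44.35
tool_pos: [569.9, 103.5, 136.2]
tcp_rot: [0.539, -0.459, 0.579, -0.404]
ft_force: [-0.9, -0.6, -0.7]
grip_width: 0.743
t 44.35 tcp [569.94 103.45 136.21] psi -5.5 al -14.7 zz -0.003 F [-0.9 -0.6 -0.7] w 0.743 q [-0.43  0.48  0.02  1.82  0.26  0.99 -0.66] prn [  -0.26 -100.18  154.58]
n=1  [[0.005,-0.008,0.000],[-1.27,2.39,0.06]]  |d|=27
n=1  [[0.000,0.000,0.000],[-0.71,2.71,0.00]]  |d|=28
```

```bash

python3 -m jog '[[[0.003,-0.006,0],[-0.6,1.2,0],1],[[0,0,0],[-0.6,1.2,0],1],[[0,0,0],[0,0,0],1],[[0,0,0],[0,0,0],1]]'
python3 - <<'E'
from h import *
st()
b=np.array([0.5,-14.5,0]); Rt=ori(-5,-14.7); C=np.array([571.3,112.8,94])
path((Rt,C+[0,0,2]-Rt@b,2))
cv2.imwrite("pics/w36.png",camera("wrist"))
E
```

```text
time_s: 44.68
tool_pos: [571.3, 100.9, 110.2]
tcp_rot: [0.537, -0.46, 0.581, -0.403]
ft_force: [1.0, -0.3, -0.2]
grip_width: 0.739
t 44.68 tcp [571.26 100.86 110.15] psi -5.8 al -14.7 zz 0.000 F [ 0.95 -0.33 -0.16] w 0.739 q [-0.43  0.52  0.02  1.83  0.26  0.94 -0.68] prn [   1.25 -102.65  128.53]
n=2  [[0.002,-0.007,0.000],[-0.78,1.26,-0.05]]  |d|=15
```

View pics/w36.png

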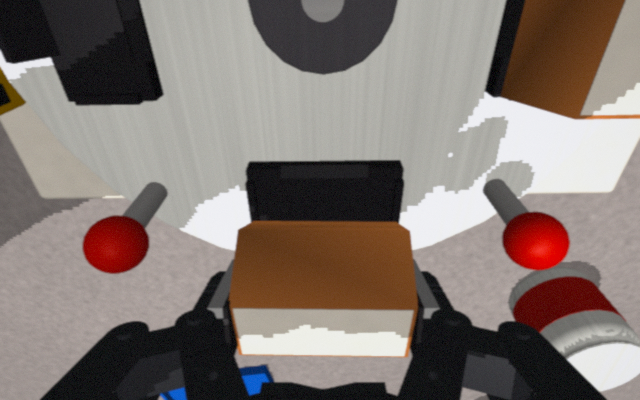

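```bash

python3 -m jog '[[[0,-0.007,0],[-0.85,0.3,-0.05],1],[[0,-0.005,0],[-0.3,0.5,0],1],[[0,0,0],[0,0,0],1],[[0,0,0],[0,0,0],1]]'
python3 - <<'E'
from h import *
st()
b=np.array([0.5,-14.5,0]); Rt=ori(-5,-14.7); C=np.array([571.3,112.8,94]); R,p=axes(); print("block",p+R@b)
path((Rt,C+[0,0,2]-Rt@b,2))
E
```

```text
time_s: 45.07
tool_pos: [572.5, 109.4, 99.9]
tcp_rot: [0.54, -0.457, 0.578, -0.406]
ft_force: [-0.3, -0.1, -0.9]
grip_width: 0.742
t 45.07 tcp [572.46 109.38  99.88] psi -5.2 al -14.7 zz -0.001 F [-0.33 -0.09 -0.93] w 0.742 q [-0.44  0.54  0.02  1.83  0.27  0.92 -0.69] prn [  1.66 -94.07 118.26]
block [572.77 112.55 114.03]
n=2  [[0.001,-0.002,-0.000],[-0.23,0.87,-0.07]]  |d|=9
```

```bash

python3 -m jog '[[[0,0,0],[-0.25,0.87,-0.07],1],[[0,0,0],[-0.25,0.8,-0.07],1],[[0,0,0],[0,0,0],1],[[0,0,0],[0,0,0],1]]'
python3 - <<'E'
from h import *
st()
b=np.array([0.5,-14.5,0]); Rt=ori(-5,-14.7); C=np.array([571.3,112.8,94]); R,p=axes(); print("block",p+R@b)
path((Rt,C+[0,0,0]-Rt@b,1))
cv2.imwrite("pics/w37.png",camera("wrist"))
E
```

```text
time_s: 45.4
tool_pos: [571.7, 106.3, 82.3]
tcp_rot: [0.54, -0.456, 0.58, -0.404]
ft_force: [0.0, 0.0, -0.5]
grip_width: 0.74
t 45.4 tcp [571.73 106.25  82.28] psi -5.3 al -15.0 zz -0.000 F [ 0.01  0.05 -0.54] w 0.740 q [-0.44  0.56  0.03  1.84  0.28  0.89 -0.7 ] prn [  1.2  -97.14 100.63]
block [572.04 109.51  96.41]
n=1  [[0.002,-0.005,0.005],[-0.38,0.15,-0.10]]  |d|=4
```

View pics/w37.png

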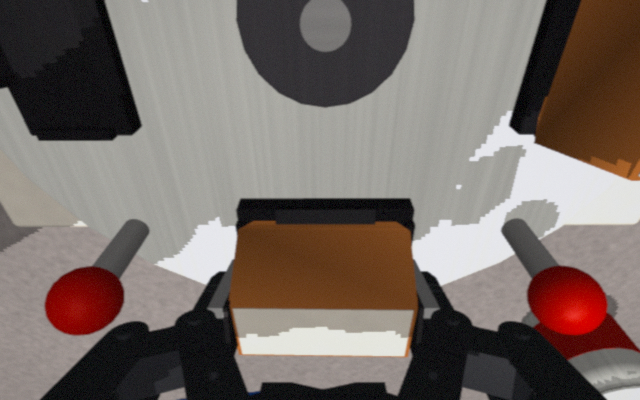

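```bash

python3 -m jog '[[[0,0,0.004],[-0.3,0.05,-0.08],1],[[0,0,0],[0,0.1,0],1],[[0,0,0],[0,0,0],1]]'
python3 - <<'E'
from h import *
st()
b=np.array([0.5,-14.5,0]); R,p=axes(); print("block",p+R@b)
E
```

```text
time_s: 45.7
tool_pos: [571.9, 106.5, 81.6]
tcp_rot: [0.54, -0.456, 0.581, -0.404]
ft_force: [0.0, -1.0, 0.1]
grip_width: 0.738
t 45.7 tcp [571.95 106.49  81.56] psi -5.4 al -15.0 zz 0.001 F [ 0.02 -0.96  0.05] w 0.738 q [-0.44  0.56  0.03  1.84  0.28  0.89 -0.7 ] prn [  1.38 -96.9   99.91]
block [572.24 109.74  95.7 ]
```

```bash

python3 -m jog '[[[0,0,0],[0,0,0],0.4],[[0,0,0],[0,0,0],0],[[0,0,0],[0,0,0],-0.5],[[0,0,0],[0,0,0],-1],[[0,0,0],[0,0,0],-1],[[0,0,0],[0.4,-1.5,0],-1],[[0,0,0],[0.7,-2.4,0],-1],[[0,0,0],[0.8,-2.4,0],-1],[[0,0,0.1],[1.5,-2,0],-1],[[0,0,0.1],[1.5,0,0],-1],[[0,0,0],[0,0,0],-1],[[0,0,0],[0,0,0],-1]]'
python3 - <<'E'
from h import *
st()
cv2.imwrite("pics/w38.png",camera("wrist"))
E
```

```text
time_s: 46.7
tool_pos: [569.8, 86.5, 175.8]
tcp_rot: [0.49, -0.508, 0.533, -0.466]
ft_force: [-0.5, 1.9, 0.5]
grip_width: 1.0
t 46.7 tcp [569.84  86.51 175.84] psi -4.9 al -2.8 zz 0.003 F [-0.47  1.94  0.47] w 1.000 q [-0.25  0.38 -0.04  1.84  0.08  0.94 -0.42] prn [   1.04 -120.96  194.82]
```

View pics/w38.png

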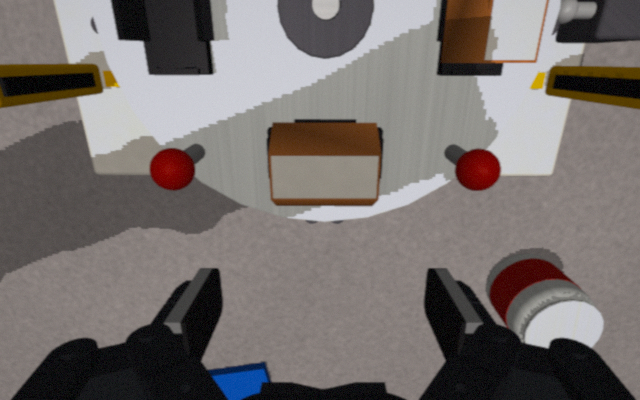

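Third blank in the nest, white up (326,178). I'll check its seat from the top-face corners, then index.

```bash

python3 - <<'E'
from h import *
face([(271.5,156),(381,154),(272.5,198),(379.5,199.5)],118)
print(Pw(0,-95))
X=onplane("wrist",[(172.5,169),(478,169)],105);print(X,X.mean(0))
K=np.array([479,121.5,0])
path((ori(-50,0),K+[0,0,165],8))
E
```

```text
centre [572.74 110.56 118.  ] ang -4.9 len 61.738045228547904 63.254783370090564 wid 25.4224853219989 27.557343725340473
[571.19 113.39   0.  ]
[[479.71 119.83 105.  ]
 [665.45 103.67 105.  ]] [572.58 111.75 105.  ]
n=8  [[-0.003,0.098,0.006],[0.06,0.13,-1.25]]  |d|=13
```

The seat checks out: centre (572.7, 110.6) against (572.5, 110.1) expected from the knobs in the same view, and the face is 62×27 mm. Third index.

```bash

python3 -m jog '[[[0,0.105,0.006],[0.06,0.1,-1.3],0],[[0,0.105,0.006],[0.06,0.1,-1.3],0],[[0,0.105,0.006],[0.06,0.1,-1.3],0],[[0,0.105,0.006],[0.06,0.1,-1.3],0],[[0,0.105,0.006],[0.06,0.1,-1.3],0],[[0,0.105,0.006],[0.06,0.1,-1.3],0],[[0,0.105,0.006],[0.06,0.1,-1.3],0],[[0,0.1,0.006],[0.06,0.1,-1.3],0],[[0,0,0],[0,0,0],0],[[0,0,0],[0,0,0],0]]'
python3 - <<'E'
from h import *
st()
K=np.array([479,121.5,0])
path((ori(-50,0),K+[0,0,140],2),(ori(-50,0),K+[0,0,85],3))
E
```

```text
time_s: 47.58
tool_pos: [468.9, 134.3, 158.6]
tcp_rot: [0.217, -0.665, 0.681, -0.218]
ft_force: [-0.3, -0.1, -0.5]
grip_width: 0.499
t 47.58 tcp [468.92 134.35 158.6 ] psi -54.1 al -0.3 zz 0.022 F [-0.27 -0.14 -0.5 ] w 0.499 q [-0.49  0.26  0.07  2.07  0.    0.81 -1.36] prn [-103.95  -83.02  177.59]
n=2  [[-0.011,-0.036,0.003],[-0.02,0.94,0.80]]  |d|=12
n=3  [[0.000,0.000,0.000],[-0.00,1.83,-0.00]]  |d|=18
```

```bash

python3 -m jog '[[[-0.01,-0.036,0.003],[0,0.6,0.8],0],[[-0.01,-0.03,0],[0,0.6,0.75],0],[[0,0,0],[0,0,0],0],[[0,0,0],[0,0,0],0]]'
python3 - <<'E'
from h import *
st()
K=np.array([479,121.5,0])
path((ori(-50,0),K+[0,0,85],3))
E
```

```text
time_s: 47.92
tool_pos: [479.7, 122.9, 145.7]
tcp_rot: [0.247, -0.662, 0.664, -0.244]
ft_force: [0.9, -0.3, 0.2]
grip_width: 0.5
t 47.92 tcp [479.73 122.93 145.73] psi -49.3 al -0.3 zz 0.002 F [ 0.87 -0.3   0.21] w 0.500 q [-0.43  0.29  0.06  2.06 -0.02  0.79 -1.22] prn [-91.9  -93.69 164.73]
n=3  [[-0.001,0.004,0.002],[0.04,2.02,0.02]]  |d|=20
```

```bash

python3 -m jog '[[[0,0.004,0],[0,2.0,0],0],[[0,0.004,0],[0,2.0,0],0],[[0,0,0],[0,1.9,0],0],[[0,0,0],[0,0,0],0],[[0,0,0],[0,0,0],0]]'
python3 - <<'E'
from h import *
st()
cv2.imwrite("pics/w39.png",camera("wrist"))
E
```

```text
time_s: 48.33
tool_pos: [482.7, 123.9, 86.8]
tcp_rot: [0.244, -0.662, 0.665, -0.244]
ft_force: [-0.2, 0.0, -0.0]
grip_width: 0.498
t 48.33 tcp [482.67 123.85  86.77] psi -49.6 al -0.1 zz 0.005 F [-0.16  0.02 -0.04] w 0.498 q [-0.42  0.39  0.05  2.1  -0.03  0.65 -1.22] prn [-89.14 -92.51 105.77]
```

View pics/w39.png

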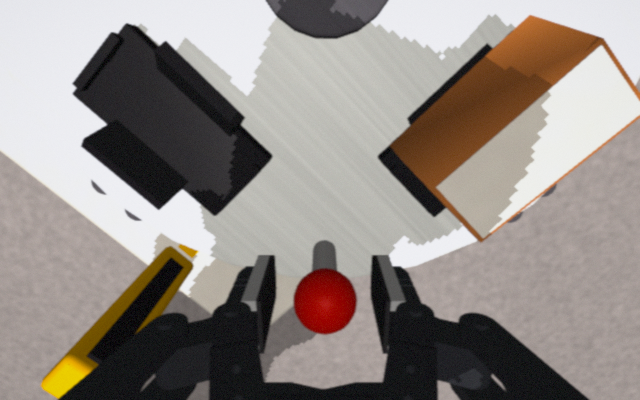

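```bash

python3 -m jog '[[[0,0,0],[0.45,0.1,0],0],[[0,0,0],[0,0,0],1],[[0,0,0],[0,0,0],1],[[0,0,0],[0,0,0],1],[[0,0,0],[0,0,0],1],[[0,0,0],[0,0,0],1],[[0,-0.112,0],[-0.08,0,1.5],1],[[0,-0.112,0],[-0.08,0,1.5],1],[[0,-0.112,0],[-0.08,0,1.5],1],[[0,-0.112,0],[-0.08,0,1.5],1],[[0,-0.112,0],[-0.08,0,1.5],1],[[0,-0.112,0],[-0.08,0,1.5],1],[[0,-0.112,0],[-0.08,0,1.5],1]]' 30
python3 - <<'E'
from h import *
st()
R,p=axes(); c=np.array([580,207,0]); 
print(np.linalg.norm((p-c)[:2]),np.degrees(np.arctan2(*toP(p)[[1,0]]))); 
a=np.radians(315.-5.1); path((ori(40,0),c+[134*np.cos(a),134*np.sin(a),86]))
E
```

```text
time_s: 49.47
tool_pos: [567.2, 75.2, 88.2]
tcp_rot: [-0.491, 0.512, -0.511, 0.485]
ft_force: [0.2, 2.1, -5.0]
grip_width: 0.281
t 49.47 tcp [567.19  75.15  88.25] psi -2.7 al -0.3 zz -0.007 F [ 0.23  2.13 -4.95] w 0.281 q [-0.14  0.49 -0.13  1.91  0.09  0.75 -0.37] prn [  -0.4  -133.35  107.25]
132.46748410770823 -90.22390268662049
n=7  [[0.001,-0.107,0.000],[-0.02,0.03,1.50]]  |d|=15
```

```bash

python3 -m jog '[[[0,-0.107,0],[-0.06,0,1.5],1],[[0,-0.107,0],[-0.06,0,1.5],1],[[0,-0.107,0],[-0.06,0,1.5],1],[[0,-0.107,0],[-0.06,0,1.5],1],[[0,-0.107,0],[-0.06,0,1.5],1],[[0,-0.107,0],[-0.06,0,1.5],1],[[0,-0.107,0],[-0.06,0,1.5],1],[[0,0,0],[0,0,0],1]]'
python3 - <<'E'
from h import *
st()
R,p=axes(); c=np.array([580,207,0]); 
print(np.linalg.norm((p-c)[:2]),toP(p), np.degrees(np.arctan2(*toP(p)[[1,0]]))); 
E
```

```text
time_s: 50.13
tool_pos: [665.9, 104.9, 88.3]
tcp_rot: [0.652, -0.291, 0.282, -0.642]
ft_force: [0.8, 0.6, -0.9]
grip_width: 0.278
t 50.13 tcp [665.88 104.88  88.28] psi 42.3 al 0.3 zz -0.018 F [ 0.8   0.6  -0.92] w 0.278 q [-0.04  0.65 -0.3   1.64  0.24  0.91  0.3 ] prn [ 95.39 -94.72 107.28]
133.4335738609076 [ 95.08 -94.89  88.28] -44.94540703593258
```

```bash

python3 -m jog '[[[0,0,0],[0,0,0],0.4],[[0,0,0],[0,0,0],0],[[0,0,0],[0,0,0],-0.1],[[0,0,0],[0,0,0],-0.1],[[0,0,0],[0,-2,0],-0.1],[[0,0,0],[0,-2.5,0],-0.1],[[0,0,0],[0,-2.5,0],-0.1],[[0,0,0],[0,-2.5,0],-0.1],[[0,0,0],[2.5,-2.5,0],-0.1],[[0,0,0],[3,-2,0],-0.1],[[0,0,0],[3,0,0],-0.1],[[0,0,0],[3,0,0],-0.1],[[0,0,0],[0,0,0],-0.1],[[0,0,0],[0,0,0],-0.1]]'
python3 - <<'E'
from h import *
st()
cv2.imwrite("pics/w40.png",camera("wrist"));st()
a=camera("scene");b=camera("side");cv2.imwrite("pics/sc40.png",a);cv2.imwrite("pics/sd40.png",b)
crop(a,"s40.png",340,80,520,260,3); crop(b,"d40.png",220,80,400,280,3)
h=cv2.cvtColor(a,cv2.COLOR_BGR2HSV); m=cv2.inRange(h,(0,170,110),(6,255,255)); N,l,S,ce=cv2.connectedComponentsWithStats(m)
print([(ce[i].round(1).tolist(),int(S[i,4])) for i in range(1,N) if 12<S[i,4]<60])
E
```

```text
time_s: 51.3
tool_pos: [741.2, 13.6, 238.4]
tcp_rot: [0.651, -0.296, 0.289, -0.637]
ft_force: [-0.1, 0.7, 0.2]
grip_width: 0.553
t 51.3 tcp [741.24  13.59 238.44] psi 41.1 al 0.1 zz -0.022 F [-0.07  0.71  0.17] w 0.553 q [ 0.07  0.61 -0.29  1.33  0.18  1.25  0.49] prn [ 178.7  -178.7   257.43]
t 51.35 tcp [741.24  12.37 238.34] psi 41.1 al 0.0 zz -0.023 F [-0.07 -1.17 -0.02] w 0.552 q [ 0.07  0.61 -0.29  1.33  0.19  1.25  0.49] prn [ 178.81 -179.89  257.34]
[([379.7, 141.9], 29), ([474.0, 182.7], 40), ([403.2, 198.7], 19), ([107.3, 345.2], 20)]
```

View pics/w40.png

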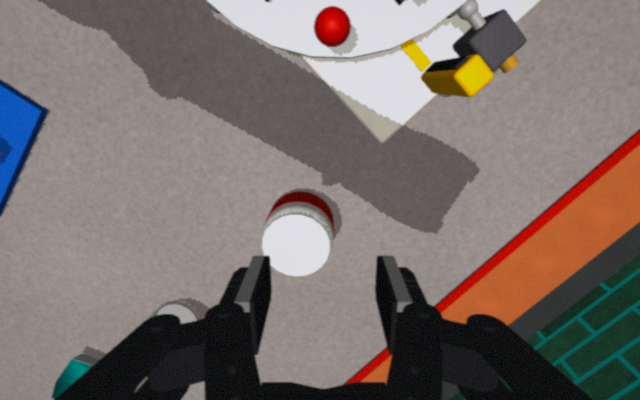

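View pics/s40.png

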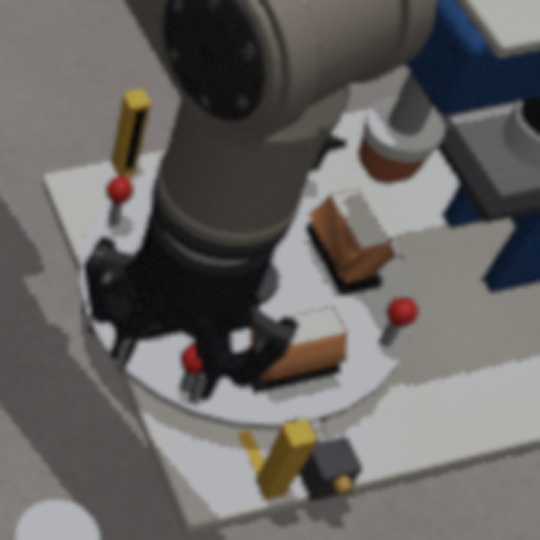

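View pics/d40.png

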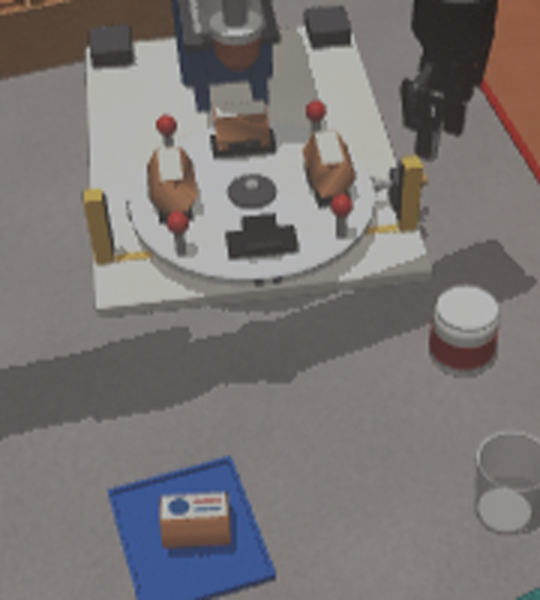

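The knobs are at scene (379.7,141.9) and (474.0,182.7), within 0.3 px of their start positions, so the table is in a click. I'll move the arm clear for a full final check.

```bash

python3 -m jog '[[[0,0.06,0],[2.5,-0.3,-2.5],-0.1],[[0,0.06,0],[2.5,-0.3,-2.5],-0.1],[[0,0.06,0],[2.5,-0.3,-2.5],-0.1],[[0,0.06,0],[2.5,-0.3,-2.5],-0.1],[[0,0.06,0],[2.5,-0.3,-2.5],-0.1],[[0,0.06,0],[2.5,-0.3,-2.5],-0.1],[[0,0.06,0],[2.5,-0.3,-2.5],-0.1],[[0,0,0],[0,0,0],-0.1],[[0,0,0],[0,0,0],-0.1]]'
python3 - <<'E'
from h import *
st()
a=camera("scene");b=camera("side");cv2.imwrite("pics/sc41.png",a);cv2.imwrite("pics/sd41.png",b)
crop(a,"s41.png",350,100,500,250,4); crop(b,"d41.png",240,90,400,190,5)
h=cv2.cvtColor(a,cv2.COLOR_BGR2HSV); m=cv2.inRange(h,(0,170,110),(6,255,255)); N,l,S,ce=cv2.connectedComponentsWithStats(m)
K=[ce[i] for i in range(1,N) if 12<S[i,4]<60 and ce[i][0]>350]; print(np.array(K))
for n,im,x0,y0,x1,y1 in (("scene",a,370,110,490,240),("side",b,260,100,350,160)):
    hs=cv2.cvtColor(im,cv2.COLOR_BGR2HSV); m=cv2.inRange(hs,(0,0,185),(180,45,255)); mm=np.zeros_like(m); mm[y0:y1,x0:x1]=m[y0:y1,x0:x1]
# expected top-face centres
for k,(x,y) in {"right":(95,0),"opp":(0,95),"left":(-95,0),"load":(0,-95)}.items(): print(k,proj("scene",[Pw(x,y,118)]),proj("side",[Pw(x,y,118)]))
# bystanders: compare with first pictures
a0=cv2.imread("pics/scene0.png"); d=cv2.absdiff(a,a0).max(2)
for nm,(u,v,r) in {"tin":(358,264,20),"cup":(268,281,20),"tape":(165,237,22)}.items(): print(nm,"max/mean diff",d[v-r:v+r,u-r:u+r].max(),d[v-r:v+r,u-r:u+r].mean())
E
```

```text
time_s: 52.2
tool_pos: [673.8, -214.3, 259.6]
tcp_rot: [0.576, -0.426, 0.412, -0.562]
ft_force: [1.0, 1.8, -0.2]
grip_width: 0.55
t 52.2 tcp [ 673.8  -214.35  259.61] psi 17.3 al 0.2 zz -0.027 F [ 0.95  1.81 -0.22] w 0.550 q [ 0.33  0.53 -0.17  1.4   0.1   1.24  0.44] prn [ 132.4  -411.96  278.61]
[[443.25 129.04]
 [379.66 141.86]
 [474.17 182.53]
 [404.86 198.61]]
right [[441.94 187.81]] [[329.1  127.98]]
opp [[460.38 151.38]] [[299.6  115.15]]
left [[413.06 131.87]] [[275.69 133.31]]
load [[392.44 165.9 ]] [[305.84 147.68]]
tin max/mean diff 6 4.2225
cup max/mean diff 39 4.19625
tape max/mean diff 6 4.00103305785124
```

View pics/s41.png

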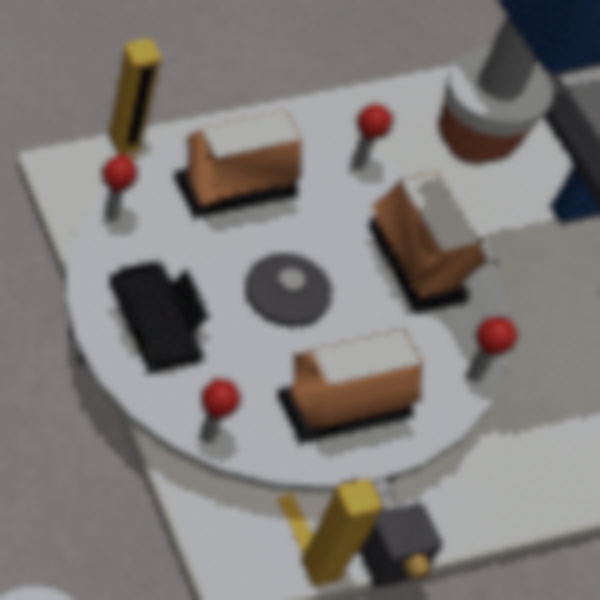

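View pics/d41.png

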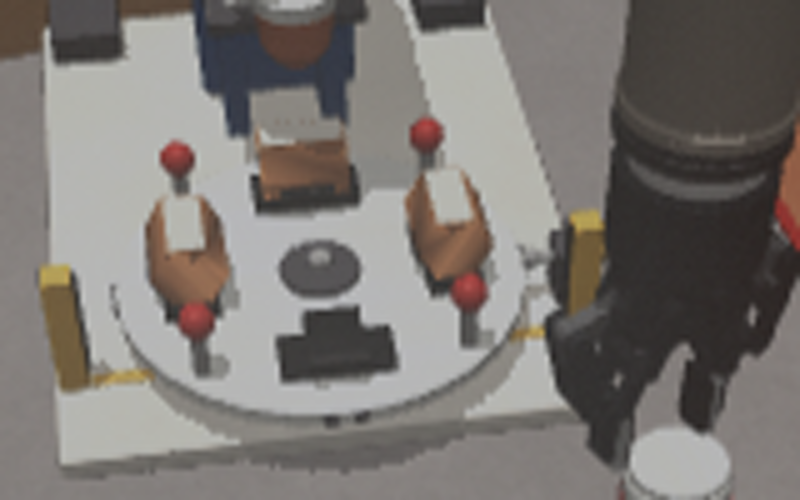

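View pics/sc41.png

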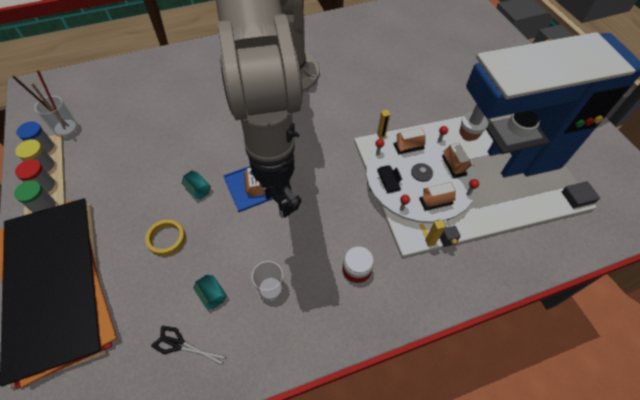

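The four knobs match their start pixels within 0.2 px. All three blanks lie white up in the left, opposite and right nests, the loading nest is empty, and the bystanders are unchanged. One closer wrist look at the seats and the tray before handing in.

```bash

python3 - <<'E'
from h import *
path((ori(-5,0),(571,60,250),8))
E
```

```text
n=8  [[0.003,0.049,0.000],[-3.59,0.14,-0.83]]  |d|=37
```

```bash

python3 -m jog '[[[0.003,0.049,0],[-3.6,0,-0.83],0],[[0.003,0.049,0],[-3.6,0,-0.83],0],[[0.003,0.049,0],[-3.6,0,-0.83],0],[[0.003,0.049,0],[-3.6,0,-0.83],0],[[0.003,0.049,0],[-3.6,0,-0.83],0],[[0.003,0.049,0],[-3.6,0,-0.83],0],[[0.003,0.049,0],[-3.0,0,-0.8],0],[[0,0,0],[0,0,0],0],[[0,0,0],[0,0,0],0],[[0,0,0],[0,0,0],0]]'
python3 - <<'E'
from h import *
st()
s=sense(); im=camera("wrist");cv2.imwrite("pics/w42.png",im); cv2.imwrite("pics/sc42.png",camera("scene")); crop(cv2.imread("pics/sc42.png"),"s42.png",200,140,320,240,5)
for k,(x,y) in {"right":(95,0),"opp":(0,95),"left":(-95,0)}.items(): print(k,proj("wrist",[Pw(x,y,118)],s))
E
```

```text
time_s: 53.13
tool_pos: [571.2, 51.0, 257.5]
tcp_rot: [-0.495, 0.509, -0.502, 0.493]
ft_force: [-0.8, -1.3, 0.6]
grip_width: 0.497
t 53.13 tcp [571.17  50.99 257.52] psi -1.3 al 0.3 zz -0.009 F [-0.79 -1.3   0.63] w 0.497 q [-0.01  0.3  -0.23  1.76  0.07  1.1  -0.28] prn [   5.81 -157.23  276.52]
right [[470.82 -23.66]]
opp [[ 346.16 -215.72]]
left [[195.29 -44.99]]
```

View pics/w42.png

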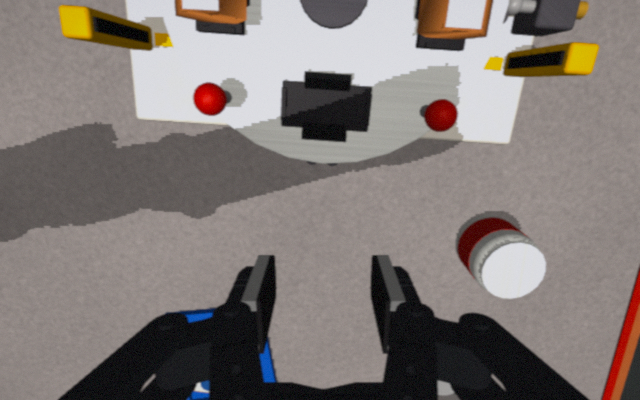

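View pics/s42.png

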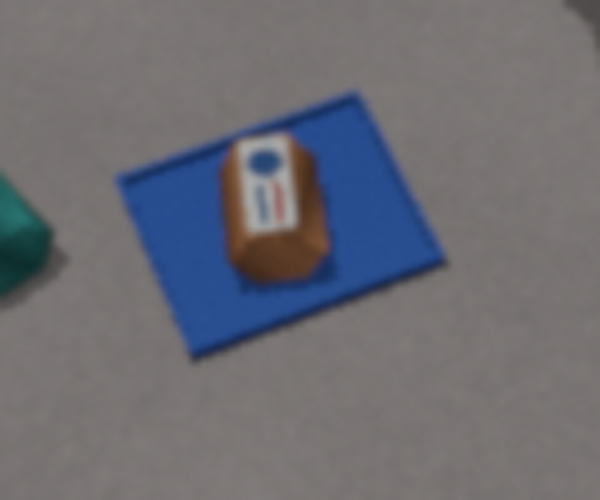

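```bash

python3 -m jog '[[[0,0,0.115],[0,0,0],0],[[0,0,0.115],[0,0,0],0],[[0,0,0.115],[0,0,0],0],[[0,0,0.115],[0,0,0],0],[[0,0,0.115],[0,0,0],0],[[0,0,0],[0,0,0],0],[[0,0,0],[0,0,0],0]]'
python3 - <<'E'
from h import *
st()
s=sense(); im=camera("wrist");cv2.imwrite("pics/w43.png",im)
for k,(x,y) in {"right":(95,0),"opp":(0,95),"left":(-95,0)}.items(): print(k,proj("wrist",[Pw(x,y,118)],s))
X=onplane("scene",[(253.4,177)],52)[0]; a=np.radians(4.5); d=X-[426,-225,0]; print("printed in tray",d[0]*np.cos(a)+d[1]*np.sin(a),-d[0]*np.sin(a)+d[1]*np.cos(a))
E
```

```text
time_s: 53.82
tool_pos: [577.3, 41.7, 257.8]
tcp_rot: [-0.319, 0.631, -0.341, 0.62]
ft_force: [0.4, 0.1, 0.3]
grip_width: 0.498
t 53.82 tcp [577.26  41.68 257.82] psi -2.0 al 34.4 zz 0.001 F [0.43 0.1  0.31] w 0.498 q [ 0.4   0.39 -0.33  1.78 -0.54  1.09  0.33] prn [  13.13 -176.58  273.5 ]
right [[419.77 111.13]]
opp [[326.05  24.35]]
left [[222.3  100.89]]
printed in tray 9.400001693882084 -2.2753847673398084
```

View pics/w43.png

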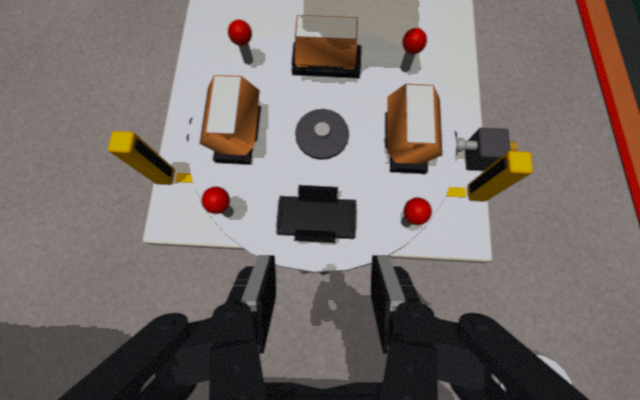

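The wrist view shows all three white faces within about 5 px of the seated predictions: (224,104) against (222,101), (424,114) against (420,111), and (326,26) against (326,24). The empty nest is at (317,218). The printed block is about (+9, −2) mm from the tray middle. Handing in.

```bash
python3 -c "
from bench import *
print(sense()['ft_force'],sense()['time_s']); print(job_done())"
```

```text
[-0.60009825 -0.92187791 -0.42706594] 53.8667
the job is handed in; nothing more can be done
None
```

The job is handed in at 53.9 s. The printed block is in the tray, and all three blanks sit white face up in nests past the loading side, with an empty nest waiting there.

**What I did:** I moved the printed block from the loading nest to the tray. I rolled the three blanks face by face (1, 3 and 2 rolls), laid each in the loading nest, and indexed the table one click after each by dragging a red knob.

**Last checks:**
- **Turntable:** all four knobs were back within 0.2 px of their start positions in the scene view, so the table is in a click.
- **Blanks:** in the wrist view their white faces were within about 5 px of where seated blocks should appear, which is within the calibration error.
- **Printed block:** print up, about (+9, −2) mm from the middle of the tray.
- **Bystanders:** the ink tin and tape roll looked unchanged. Most of the area around the mixing cup did too, but one spot there differed by more than noise; the cup looked to be in the same place.
- **Robot:** the hand was clear of everything when I handed in.

**What went differently:** the third blank was knocked about 4 cm aside during the run, so I measured it again before gripping. One grip was about 7 mm off-centre, which I allowed for when placing. On the last index I felt no pull from the click, but the knob positions show it is in. Wrist and scene measurements of the nest differed by 2 to 3 mm, and nothing else disagreed.

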